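# Unload the router-bit soaking canister

### The job

The router bits have soaked long enough: take the red push-and-turn safety cap off the white canister and put it down on the bench, draw every bit that is in there straight up out of its tube, and stand each one gently, head down, in the steel drip tray. Then put the cap back on and lock it as it was, pressed down and turned until it catches, without ever forcing it. Leave everything else on the bench where it is.

Things in the scene. Friction and masses are not known exactly. Their poses are not given: they have to be found in the camera images.
- canister: white soaking canister, screwed to the bench by a steel foot plate 150 x 110 x 6 mm. Origin: centre of the underside, on the bench; z up; x along the long side of the foot plate (two small red marks on the shoulder also lie on the x axis). The same after a half turn. Body 120 mm across up to 52 mm high, above it the neck.
- neck (a point): centre of the canister's rim, 92 mm up; neck 100 mm across, bore 92. Outside it two opposite bayonet lugs, 57 mm from the axis, 66 to 92 mm up, spanning -31 to +31 degrees about the canister's x axis (anticlockwise positive; the other turned by 180). Between the lugs the cap's tabs pass freely. Under each lug, from its anticlockwise end: a ridge, the notch 6 mm deep, a stop.
- seal (a joint): sprung black seal ring in the rim, 92 to 100 mm across: how far it is pressed down, 0 to 0.0105 m. At 0 (cap off) its top is 105 mm above the bench. It pushes up with 5 N at first and 1 N more per mm. Locked cap: 2 mm; the tabs can turn under the ridges at 8 mm and more.
- tubes (a point): on the canister's axis at the top of the insert, 78 mm above the bench: three upright grey tubes, 31 mm bore, 58 mm deep (floor 20 mm above the bench), their axes 22 mm from the canister's axis at 90, 210 and 330 degrees from its x axis. The bits stand in them, hidden by the cap at the start.
- lock_point (a point): on the canister's axis, 152 mm above the bench: where point cap_grip lies when the cap is locked (bar parallel to the canister's x axis), as at the start. With the cap set on loosely between the lugs, cap_grip is 154 mm high; 6 mm below lock_point and lower the tabs clear the ridges, 8.5 mm below is the end of travel.
- cap_grip (a point): middle of the bar grip on the red safety cap (on its axis, 7 mm below the top of the bar, 75 mm above the skirt's lower edge). x along the bar, z up; the same after a half turn. Bar 84 long, 24 wide, 26 mm high, on a flat round top 86 mm across. Unlock: push down firmly, 7 to 8 mm (about 11 to 15 N), keep pressing, turn anticlockwise from above 50 to 120 degrees (75 is good), lift.
- cap_skirt (a point): centre of the cap's lower edge, 75 mm below cap_grip. Skirt 126 mm across, 31 mm high, bore 120; cap 260 g. Two inward tabs at its lower edge under the bar's ends, 28 degrees wide, 2.5 mm free of the neck. Lock: set on square with the bar 75 degrees anticlockwise of the canister's x axis, push down as before, turn clockwise to the stop (bar along that x axis), let it rise 6 mm into the notches.
- tray: steel drip tray with a black rubber mat, fixed on the bench, 150 (x) x 200 (y) x 16 mm, walls 3 mm, inner floor 3 mm above the bench. Origin: centre of the underside; z up.
- bit1_mid (a point): middle (half-way up) of the router bit with the blue head: 98 mm long, 140 g; flat-bottomed head 28 mm across, 22 high; steel shank 12 mm across above it. z from head to shank. It starts head down in a tube of the canister, 1.5 mm play all round, the shank's top 118 mm above the bench, 13 mm above the seal ring; hold it by the last 30 mm. May be absent.
- bit2_mid (a point): middle (half-way up) of the router bit with the yellow head: 98 mm long, 140 g; flat-bottomed head 28 mm across, 22 high; steel shank 12 mm across above it. z from head to shank. It starts head down in a tube of the canister, 1.5 mm play all round, the shank's top 118 mm above the bench, 13 mm above the seal ring; hold it by the last 30 mm. May be absent.
- bit3_mid (a point): middle (half-way up) of the router bit with the green head: 98 mm long, 140 g; flat-bottomed head 28 mm across, 22 high; steel shank 12 mm across above it. z from head to shank. It starts head down in a tube of the canister, 1.5 mm play all round, the shank's top 118 mm above the bench, 13 mm above the seal ring; hold it by the last 30 mm. May be absent.
- collet_nut: steel collet nut, ring 36 mm across, 16 mm high; not part of the job, leave it alone. Origin: centre of its underside.
- scrub_brush: scrubbing brush lying beside the tray, 180 mm long along its x, 36 mm wide; not part of the job, leave it alone. Origin: centre of its underside.
- spanner: flat steel spanner, 190 mm long along its x; not part of the job, leave it alone. Origin: centre of its underside.
- wax_tin: wax tin, 68 mm across, 45 mm high; not part of the job, leave it alone. Origin: centre of its underside.
- handle_blank: turned wooden handle blank standing on end, 38 mm across, 120 mm high; not part of the job, leave it alone. Origin: centre of its underside.
- glue: glue bottle, 54 mm across, 150 mm high; not part of the job, leave it alone. Origin: centre of its underside.

How it is judged (in metres and radians):
On the way, in this order (a step that is already met when the one before it is completed fails the run):
1. the cap is off and clear of the canister (horizontal distance between cap_grip and canister above 0.12 m), for 0.2 s.
2. every bit that was in the canister stands head down in the drip tray, the cap still off and put down on the bench (x of bit1_mid in the frame of tray between -0.066 and 0.066 m and y of bit1_mid in the frame of tray between -0.091 and 0.091 m and z of bit1_mid in the frame of tray between 0.045 and 0.06 m and angle between each of bit1_mid, bit2_mid, bit3_mid's own z axis and vertical below 0.12 rad and linear speed of each of bit1, bit2, bit3 below 0.03 m/s and x of bit2_mid in the frame of tray between -0.066 and 0.066 m and y of bit2_mid in the frame of tray between -0.091 and 0.091 m and z of bit2_mid in the frame of tray between 0.045 and 0.06 m and x of bit3_mid in the frame of tray between -0.066 and 0.066 m and y of bit3_mid in the frame of tray between -0.091 and 0.091 m and z of bit3_mid in the frame of tray between 0.045 and 0.06 m and horizontal distance between cap_grip and canister above 0.12 m and height (world z) of cap_grip below 0.1 m), for 0.2 s.
At the end, for the whole second after the job is handed in: cap locked on the canister as at the start (axis within 6 mm, grip point 148 to 154.5 mm above the bench, bar within 7 degrees of the canister's x axis, level within 3 degrees); every bit upright (within 7 degrees) on the floor of the drip tray; all at rest (horizontal distance between cap_grip and canister below 0.006 m and z of cap_grip in the frame of canister between 0.148 and 0.1545 m and angle between the x axis of cap_grip and the x axis of canister, either way round below 0.12 rad and angle between cap_grip's own z axis and vertical below 0.06 rad and x of bit1_mid in the frame of tray between -0.066 and 0.066 m and y of bit1_mid in the frame of tray between -0.091 and 0.091 m and z of bit1_mid in the frame of tray between 0.045 and 0.06 m and angle between each of bit1_mid, bit2_mid, bit3_mid's own z axis and vertical below 0.12 rad and linear speed of each of bit1, bit2, bit3 below 0.03 m/s and x of bit2_mid in the frame of tray between -0.066 and 0.066 m and y of bit2_mid in the frame of tray between -0.091 and 0.091 m and z of bit2_mid in the frame of tray between 0.045 and 0.06 m and x of bit3_mid in the frame of tray between -0.066 and 0.066 m and y of bit3_mid in the frame of tray between -0.091 and 0.091 m and z of bit3_mid in the frame of tray between 0.045 and 0.06 m and velocity of joint seal below 0.01 m/s and linear speed of cap below 0.02 m/s); the robot touches nothing.
It fails at once if the cap is forced: wrenched, pulled or rammed against the canister with more than 120 N (contact force between cap and canister above 120 N).
It fails at once if a bit is dropped into the tray (faster than 0.5 m/s close above its floor) ((horizontal distance between bit1_mid and tray below 0.13 m and z of bit1_mid in the frame of tray below 0.07 m and linear speed of bit1 above 0.5 m/s) or (horizontal distance between bit2_mid and tray below 0.13 m and z of bit2_mid in the frame of tray below 0.07 m and linear speed of bit2 above 0.5 m/s) or (horizontal distance between bit3_mid and tray below 0.13 m and z of bit3_mid in the frame of tray below 0.07 m and linear speed of bit3 above 0.5 m/s)).
It fails at once if something else on the bench is moved by more than 30 mm (distance of any of collet_nut, scrub_brush, spanner, wax_tin, handle_blank, glue from where it was at the start of the episode above 0.03 m).
Of bit1, bit2, bit3 only 2 to 3 are there at a start; the rules pass over those that are not, and their reading is None.
At some moment in a run one of cap may be knocked a few centimetres aside while the robot is not near it.
It also fails if it takes over 200 s, if anything falls off the work surface, if the arm or the gripper's body presses on something with over 40 N, if the wrist force passes 120 N, or if a joint passes its speed limit or range.

### The arm

A 6-joint arm with a two-finger parallel gripper is mounted at the origin on the work surface. World frame = base frame: x ahead of the robot, y to its left, z up, the work surface at z = 0. Lengths are in mm, angles in rad, forces in N, time in s.
With the tool pointing down it reaches from about 275 to 725 mm from the base axis. Payload 15.9 kg.
Tool frame: the origin (TCP) lies at the very end of the fingers, on their centre line; the grasp point (between the pads) lies 19 mm behind it; z points along the fingers, x is the direction in which the jaws open and shut, and the axes are right-handed (so a half turn about z gives the same grasp; the last joint's range is limited). The gripper opens to 85 mm and grips with 20 to 120 N. Pads are 22 mm wide; open, the fingers measure 114 mm over their backs; the gripper's body (76 mm by 85 mm) begins 54 mm behind the grasp point. The pads swing forward as they close: fully open they stand 13 mm farther back than shut.
Start: joints at [-1.258, 0.213, -0.034, 1.323, 0, 1.571], TCP at [153.856, -475.724, 203.706] pointing down, gripper open.
Joint ranges: [-2.98, 2.98], [-0.74, 1.72], [-1.14, 1.35], [-2.1, 2.04], [-1.57, 1.44], [-3.14, 3.14]. Speed limits (rad/s): [1.89, 1.89, 2.39, 2.57, 3.14, 3.14].

### API

Orientations are given as a 3x3 rotation matrix whose columns are the frame's x, y, z axes.
In Python, from rig import read_state, read_camera, calibration, hand_in, find_in, outline_of, mark_of gives the robot as it stands.
- The arm moves only by the tool arm_command, never from a script. Its argument "steps" is text: rows parted by semicolons, each of 7 numbers parted by spaces: the shift along the tool's x, y, z in units of 25 mm (1.0 is 25 mm), then the turn, a rotation vector about the tool's x, y, z in units of 5 degrees (1.0 is 5 degrees), then the finger opening in mm, from 0 to 85.4. In form: dx dy dz rx ry rz gripper; .... A call has 1 to 10 rows; each row shifts and turns the commanded pose from where the row before left it, along the tool's axes as they then stand; what a row does not reach is not made up. A row lasts 1/10 s, in which the tool goes at most 50 mm and 8.59 degrees, less where a joint would pass 70% of its speed; a pose out of reach is approached as far as the arm can. A call is refused whole if a number of a shift passes 1 or a number of a turn 1, either way. A call with a gripper value outside its range is refused whole. The fingers move at their own pace and stop on an object; "force" is the grip in N (left out, the last holds). Time passes only in rows, so rows that do not move let the fingers close. It gives the time, the measured TCP pose, the force and the opening at its end, in the units of the state.
- read_state(): the state, without advancing time (a new reading comes with each control period).
- read_camera(name): name is "scene" or "side" or "wrist"; returns the picture (420x560x3 uint8, red, green, blue); there is no depth.
- calibration(name): a dict with "fx", "fy", "cx", "cy" (pixels), "pose" (4x4, takes a point from camera to world coordinates); the wrist camera has in their place "T_tool_cam" (4x4, takes a point from camera to tool coordinates, whose origin is the TCP and whose axes are the tool frame's). Camera axes: x right, y down, z forward; pixel columns grow to the right and rows downward; lengths in mm; the calibration is good to about 2 mm. A picture is of the moment at which its call begins: read the wrist's pose just before it. calibration takes no time and is no camera call.
- hand_in(): hands the job in, once; it reports no verdict.
Trained networks look in the newest picture that a camera, given by its name, has taken for a name from the list of things; names that differ only in an ending like _2 or _b are one class to them, and where a whole thing is asked for, a point or a joint stands for the part that bears it (a point fixed in the world has none). Each returns a list of dicts, best first, with "conf" (0 to 1); they miss things now and then, are a little off and sometimes report something else, mostly with a low value. They report only what shows in the picture. A call takes as long as a camera call.
- find_in(camera, query): "xyz" ([x, y, z] in mm, in world coordinates, good to about 4 mm: the middle of the surface that is visible of it).
- outline_of(camera, query): "pixels" (420x560 bool, what is visible of it).
- mark_of(camera, query): "xyz" ([x, y, z] in mm, in world coordinates, good to about 4 mm: a listed point, or the origin of a listed thing).
The state is a dict: "time_s": time; "joint_positions": joint angles; "dq": joint speeds; "joint_torque": joint torques, N m; "ee_pos": TCP position; "orientation": TCP orientation; "contact_force": force on the tool from outside, world axes, zero at the start; "ft_torque": the same for the moment, N m; "finger_gap": finger opening in mm.
Only numpy, scipy, OpenCV 4.12 (cv2) and the standard library are available. Lean on these libraries where they do the work, as an engineer would, in place of code of your own. Each camera call takes 0.05 s, during which the arm holds its last target. There are 200 camera calls.

## Working session

There is one attempt and no reset: what is moved stays moved. The work goes in short steps, Python scripts to look and compute and a tool call to move; the robot and the scene stay as the last step left them, time stands still between calls to the robot, and variables do not carry over. Pictures are saved under pics/ and viewed, about 12 in all and at most 16, crops included, and the job is handed in when it is done.

Besides the shell and the picture viewer there is one more tool, called after "Request:" as a command line: name --argument value ..., lists and objects as JSON in quotes. arm_command: Moves the arm, as the interface text tells. Its arguments: {"type":"object","properties":{"steps":{"type":"string"},"force":{"type":"number"}},"required":["steps"]}

```bash
mkdir -p pics; ls
python3 - <<'E'
from rig import *
import cv2,numpy as np
s=read_state();print(s)
for c in ("scene","side"):
    im=read_camera(c);cv2.imwrite(f"pics/{c}0.png",im[:,:,::-1])
    for q in ("canister","neck","lock_point","cap_grip","cap_skirt","tray","collet_nut","scrub_brush","spanner","wax_tin","handle_blank","glue"):
        print(c,q,[(np.round(d["xyz"]).tolist(),round(d["conf"],2)) for d in mark_of(c,q)[:2]])
E
```

```text
pics
{'time_s': 0.0, 'joint_positions': array([-1.25800797e+00,  2.13351154e-01, -3.50273025e-02,  1.32348806e+00,
        1.66464406e-05,  1.57078227e+00]), 'dq': array([ 0.0009628 ,  0.00027871,  0.0003862 , -0.00129576,  0.00043456,
        0.00053529]), 'joint_torque': array([ 1.72646458e-03, -6.86154699e+01,  4.87121522e+01,  1.75225711e-02,
        9.21240871e-05,  1.67181793e-05]), 'ee_pos': array([ 153.75416348, -475.40479341,  203.23128787]), 'orientation': array([[ 3.07726091e-01, -9.51474936e-01, -3.13473700e-04],
       [-9.51474386e-01, -3.07726251e-01,  1.02338957e-03],
       [-1.07019361e-03, -1.66614749e-05, -9.99999427e-01]]), 'contact_force': array([ 0.79811696,  1.09678488, -0.53699506]), 'ft_torque': array([ 0.01462922, -0.00941239, -0.02805749]), 'finger_gap': 85.39381499587519}
scene canister [([474.0, 275.0, 1.0], 0.61)]
scene neck []
scene lock_point [([737.0, 228.0, 3.0], 0.7), ([508.0, -264.0, -1.0], 0.17)]
scene cap_grip [([478.0, 278.0, 150.0], 0.9)]
scene cap_skirt [([583.0, 283.0, -0.0], 0.37)]
scene tray [([510.0, -261.0, -2.0], 0.65)]
scene collet_nut [([584.0, 286.0, 2.0], 0.49)]
scene scrub_brush [([619.0, -234.0, -0.0], 0.58)]
scene spanner [([485.0, -467.0, -2.0], 0.49)]
scene wax_tin []
scene handle_blank [([746.0, -144.0, -2.0], 0.78)]
scene glue [([734.0, 228.0, 0.0], 0.97)]
side canister [([478.0, 276.0, -2.0], 0.57)]
side neck [([474.0, 284.0, 94.0], 0.84)]
side lock_point []
side cap_grip [([471.0, 280.0, 152.0], 0.57)]
side cap_skirt [([471.0, 284.0, 78.0], 0.84)]
side tray [([508.0, -261.0, -1.0], 0.9)]
side collet_nut [([584.0, 285.0, 2.0], 0.61)]
side scrub_brush [([622.0, -237.0, -2.0], 0.93)]
side spanner [([483.0, -464.0, -1.0], 0.94), ([475.0, 279.0, 81.0], 0.21)]
side wax_tin [([719.0, -6.0, -1.0], 0.65)]
side handle_blank [([743.0, -148.0, 0.0], 0.57)]
side glue [([735.0, 227.0, 2.0], 0.83)]
```

View pics/scene0.png

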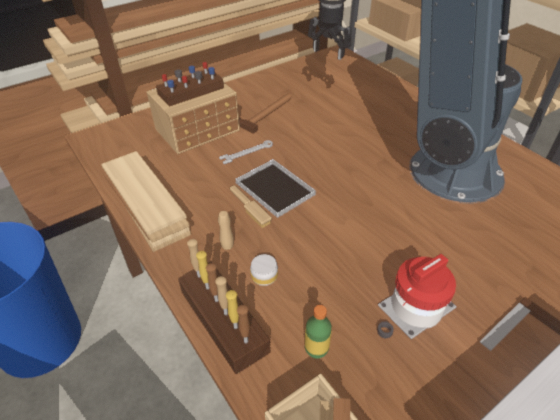

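View pics/side0.png

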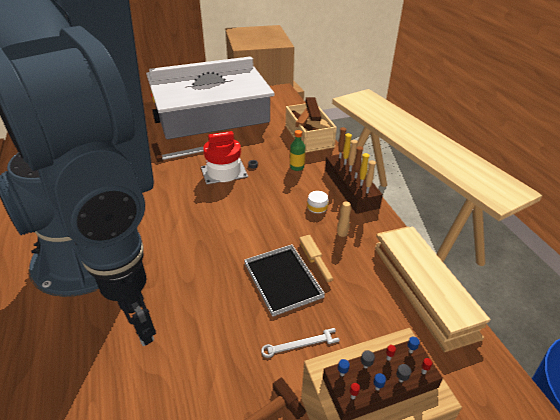

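The scene shows the red cap at about (425,285), its bar running from (415,272) to (447,262), the tray at (275,187) and the canister clear of clutter. The side view agrees. The network marks match the picture, except `lock_point` and `cap_skirt` from scene, which are false.

```bash
cat > h.py <<'E'
from rig import *
import cv2,numpy as np
def ray(cam,px,z,st=None):
    c=calibration(cam)
    if cam=="wrist":
        T=np.eye(4);T[:3,:3]=st["orientation"];T[:3,3]=st["ee_pos"];P=T@np.array(c["T_tool_cam"])
    else: P=np.array(c["pose"])
    d=P[:3,:3]@[(px[0]-c["cx"])/c["fx"],(px[1]-c["cy"])/c["fy"],1]
    return P[:3,3]+d*(z-P[2,3])/d[2]
def proj(cam,p,st=None):
    c=calibration(cam)
    if cam=="wrist":
        T=np.eye(4);T[:3,:3]=st["orientation"];T[:3,3]=st["ee_pos"];P=T@np.array(c["T_tool_cam"])
    else: P=np.array(c["pose"])
    q=np.linalg.inv(P)@np.append(p,1)
    return np.array([c["fx"]*q[0]/q[2]+c["cx"],c["fy"]*q[1]/q[2]+c["cy"]])
def yaw(s): return np.degrees(np.arctan2(s["orientation"][1,0],s["orientation"][0,0]))
def go(p,ydeg=None):
    "shift in tool units to point p and turn in units to yaw"
    s=read_state();R=s["orientation"]
    d=R.T@(np.array(p)-s["ee_pos"])/25
    a=yaw(s); t=0 if ydeg is None else -(ydeg-a)/5
    # tilt correction: rotation vector (tool axes) bringing z to straight down, same yaw
    Y=np.radians(a);D=np.array([[np.cos(Y),np.sin(Y),0],[np.sin(Y),-np.cos(Y),0],[0,0,-1]])
    rv=cv2.Rodrigues(R.T@D)[0].ravel()
    print("at",s["ee_pos"].round(1),"yaw",a.round(2),"t",round(s["time_s"],2),"gap",s["finger_gap"].round(1),"F",s["contact_force"].round(1),"\n shift units",d.round(3),"tilt units",(np.degrees(rv)/5).round(3),"turn units",round(t,3))
E
python3 - <<'E'
from h import *
a=ray("scene",(415,272),159);b=ray("scene",(447,262),159);print(a,b,np.degrees(np.arctan2(*(b-a)[1::-1])))
im=cv2.imread("pics/scene0.png")[240:340,370:480]
cv2.imwrite("pics/c1.png",cv2.resize(im,None,fx=6,fy=6,interpolation=2))
print(calibration("wrist"))
E
```

```text
[521.00942689 276.2773129  159.        ] [445.07123528 296.78774817 159.        ] 164.88541544708065
{'fx': 327.5082894933188, 'fy': 327.5082894933188, 'cx': 280.1456203203137, 'cy': 212.1364858063759, 'T_tool_cam': array([[ 9.99999930e-01, -8.43608196e-05,  3.64203768e-04,
        -1.55356458e+00],
       [-2.93933988e-05,  9.53449066e-01,  3.01554105e-01,
        -7.92952888e+01],
       [-3.72689093e-04, -3.01554095e-01,  9.53448997e-01,
        -1.70453391e+02],
       [ 0.00000000e+00,  0.00000000e+00,  0.00000000e+00,
         1.00000000e+00]])}
```

View pics/c1.png

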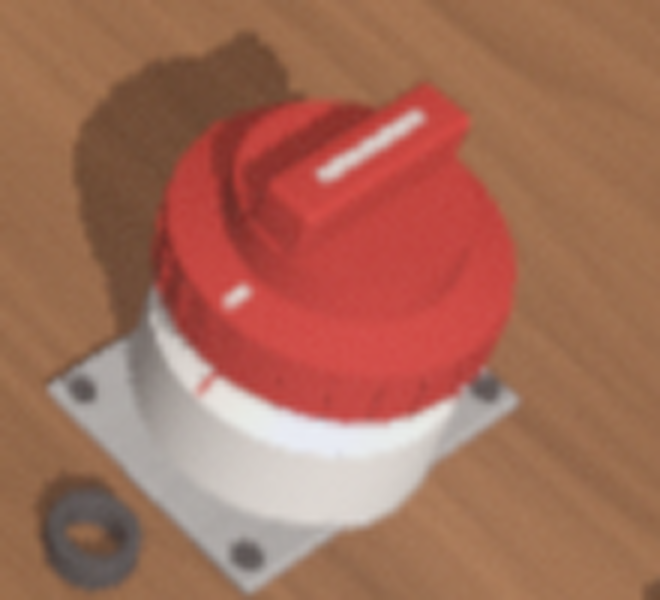

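Run:
```python
from h import *
def ang(p,q,z):
    a=ray("scene",p,z);b=ray("scene",q,z);print(a.round(),b.round(),((a+b)/2).round(),np.degrees(np.arctan2(*(b-a)[1::-1])).round(1))
f=lambda x,y:(370+x/6-.4,240+y/6-.4)
ang(f(320,175),f(423,117),159)
ang(f(245,555),f(83,388),6);ang(f(245,555),f(487,388),6)
go((474,279,270),20)
```

```text
[501. 280. 159.] [451. 283. 159.] [476. 281. 159.] 176.6
[543. 324.   6.] [540. 235.   6.] [542. 279.   6.] -91.4
[543. 324.   6.] [410. 326.   6.] [476. 325.   6.] 178.9Traceback (most recent call last):
  File "<stdin>", line 7, in <module>
  File "h.py", line 26, in go
    print("at",s["ee_pos"].round(1),"yaw",a.round(2),"t",round(s["time_s"],2),"gap",s["finger_gap"].round(1),"F",s["contact_force"].round(1),"\n shift units",d.round(3),"tilt units",(np.degrees(rv)/5).round(3),"turn units",round(t,3))
                                                                                    ^^^^^^^^^^^^^^^^^^^^^
AttributeError: 'float' object has no attribute 'round'
```

Request:
arm_command --steps "0 0 -0.3 0 0 -1 85;0 0 -0.3 0 0 -1 85;0 0 -0.3 0 0 -1 85;0 0 -0.3 0 0 -1 85;0 0 -0.3 0 0 -1 85;0 0 -0.3 0 0 -1 85;0 0 -0.3 0 0 -1 85;0 0 -0.3 0 0 -1 85;0 0 -0.3 0 0 -1 85;0 0 0 0 0 -1 85"

```text
time_s: 2.3
ee_pos: [154.0, -476.1, 272.1]
orientation: [[0.928, -0.373, 0.0], [-0.373, -0.928, -0.001], [0.001, 0.001, -1.0]]
contact_force: [0.3, -0.6, -0.5]
finger_gap: 84.9
```

Request:
arm_command --steps "0 0 0 0 0 -1 85;0 0 0 0 0 -1 85;0 0 0 0 0 -1 85;0 0 0 0 0 -1 85;0 0 0 0 0 -1 85;0 0 0 0 0 -1 85;0 0 0 0 0 -1 85;0 0 0 0 0 -1 85;0 0 0 0 0 -1 85;0 0 0 0 0 -1 85"

```text
time_s: 3.3
ee_pos: [153.9, -475.7, 271.2]
orientation: [[0.882, 0.471, -0.0], [0.471, -0.882, 0.0], [-0.0, -0.0, -1.0]]
contact_force: [0.5, 1.1, -0.1]
finger_gap: 84.9
```

Request:
arm_command --steps "0 0 0 0 0 -1 85;0 0 0 0 0 -1 85;0 0 0 0 0 -1 85;0 0 0 0 0 -1 85;0 0 0 0 0 -1 85;0 0 0 0 0 -1 85;0 0 0 0 0 -1 85;0 0 0 0 0 -1 85;0 0 0 0 0 -1 85;0 0 0 0 0 -1 85"

```text
time_s: 4.3
ee_pos: [153.9, -475.7, 271.2]
orientation: [[0.206, 0.979, 0.0], [0.979, -0.206, -0.0], [0.0, 0.0, -1.0]]
contact_force: [-0.9, 0.5, -0.2]
finger_gap: 84.9
```

```bash
sed -i 's/s\["finger_gap"\].round(1)/round(float(s["finger_gap"]),1)/; s/a\.round(2)/round(float(a),2)/' h.py
python3 - <<'E'
from h import *
go((474,279,270),88)
E
```

```text
at [ 153.9 -475.7  271.2] yaw 78.13 t 4.3 gap 84.9 F [-0.9  0.5 -0.2] 
 shift units [32.178  6.32   0.049] tilt units [ 0. -0. -0.] turn units -1.975
```

Request:
arm_command --steps "0 0 0 0 0 -1 85;0 0 0 0 0 -1 85;1 0.38 0 0 0 0 85;1 0.38 0 0 0 0 85;1 0.38 0 0 0 0 85;1 0.38 0 0 0 0 85;1 0.38 0 0 0 0 85;1 0.38 0 0 0 0 85;1 0.38 0 0 0 0 85;1 0.38 0 0 0 0 85"

```text
time_s: 5.3
ee_pos: [237.3, -277.6, 271.3]
orientation: [[0.036, 0.999, 0.0], [0.999, -0.036, -0.0], [-0.0, 0.0, -1.0]]
contact_force: [0.4, -1.2, 0.2]
finger_gap: 84.9
```

Request:
arm_command --steps "1 0.38 0 0 0 0 85;1 0.38 0 0 0 0 85;1 0.38 0 0 0 0 85;1 0.38 0 0 0 0 85;1 0.38 0 0 0 0 85;1 0.38 0 0 0 0 85;1 0.38 0 0 0 0 85;1 0.38 0 0 0 0 85;1 0.38 0 0 0 0 85;1 0.38 0 0 0 0 85"

```text
time_s: 6.3
ee_pos: [341.4, -31.1, 271.3]
orientation: [[0.036, 0.999, 0.0], [0.999, -0.036, -0.0], [-0.0, 0.0, -1.0]]
contact_force: [-0.0, -0.2, -0.5]
finger_gap: 85.1
```

Request:
arm_command --steps "1 0.38 0 0 0 0 85;1 0.38 0 0 0 0 85;1 0.38 0 0 0 0 85;1 0.38 0 0 0 0 85;1 0.38 0 0 0 0 85;1 0.38 0 0 0 0 85;1 0.38 0 0 0 0 85;1 0.38 0 0 0 0 85;1 0.38 0 0 0 0 85;1 0.38 0 0 0 0 85"

```text
time_s: 7.3
ee_pos: [445.4, 215.3, 271.2]
orientation: [[0.036, 0.999, 0.0], [0.999, -0.036, 0.0], [0.0, 0.0, -1.0]]
contact_force: [0.9, -0.6, -0.1]
finger_gap: 85.0
```

Request:
arm_command --steps "1 0.3 0 0 0 0 85;1 0.1 0 0 0 0 85;0.4 0 0 0 0 0 85;0 0 0 0 0 0 85;0 0 0 0 0 0 85"

```text
time_s: 7.8
ee_pos: [457.1, 273.2, 271.3]
orientation: [[0.036, 0.999, -0.0], [0.999, -0.036, -0.0], [-0.0, -0.0, -1.0]]
contact_force: [0.2, -0.4, 0.4]
finger_gap: 85.0
```

Run:
```python
from h import *
s=read_state();im=read_camera("wrist");cv2.imwrite("pics/w1.png",im[:,:,::-1])
for q in ("canister","neck","lock_point","cap_grip","cap_skirt"):
    print(q,[(np.round(d["xyz"]).tolist(),round(d["conf"],2)) for d in mark_of("wrist",q)[:2]])
go((474,279,270),88)
```

```text
canister []
neck []
lock_point [([472.0, 283.0, 152.0], 0.37)]
cap_grip [([476.0, 283.0, 156.0], 0.72)]
cap_skirt []
at [457.3 273.2 271.5] yaw 87.88 t 8.1 gap 84.8 F [ 0.9 -0.7 -0.5] 
 shift units [0.256 0.659 0.059] tilt units [ 0.004 -0.002 -0.   ] turn units -0.024
```

View pics/w1.png

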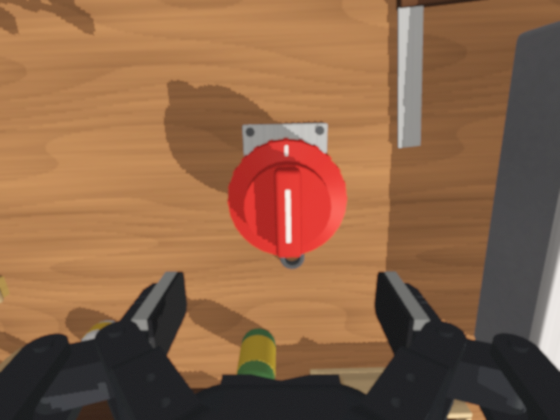

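The wrist view shows the cap at (287,198), with the bar and stripe near vertical at column 288 and the plate bolts at (250,131) and (320,130).

```bash
cat >> h.py <<'E'
def fwd(s,k="wrist"): return s
def capfit(im,s,zb=159,zs=None,roi=None):
    "stripe on the bar (top at zb): centre, angle ; skirt ring circle"
    rgb=im.astype(int);r,g,b=rgb[...,0],rgb[...,1],rgb[...,2]
    red=((r>110)&(g<90)&(b<90)).astype(np.uint8)
    n,l,st,_=cv2.connectedComponentsWithStats(cv2.morphologyEx(red,cv2.MORPH_CLOSE,np.ones((3,3))))
    k=1+np.argmax(st[1:,4]);m=(l==k).astype(np.uint8)
    cs,_=cv2.findContours(m,cv2.RETR_EXTERNAL,cv2.CHAIN_APPROX_NONE)
    c=max(cs,key=cv2.contourArea);h=np.zeros_like(m);cv2.drawContours(h,[cv2.convexHull(c)],0,1,-1)
    w=((h>0)&(r>150)&(g>130)&(b>120)).astype(np.uint8)
    n,l,st,ce=cv2.connectedComponentsWithStats(w)
    out=[]
    for k in range(1,n):
        if st[k,4]<8: continue
        ys,xs=np.nonzero(l==k)
        P=np.array([ray("wrist",(x,y),zb,s)[:2] for x,y in zip(xs,ys)])
        ev,V=np.linalg.eigh(np.cov(P.T));d=V[:,1]
        out.append((st[k,4],ce[k].round(1).tolist(),P.mean(0).round(1).tolist(),(np.degrees(np.arctan2(d[1],d[0]))%180).round(2),(np.sqrt(ev*12)).round(1).tolist()))
    return out,c
E
python3 - <<'E'
from h import *
s=read_state();im=read_camera("wrist")
o,c=capfit(im,s)
for x in o: print(x)
print(cv2.fitEllipse(c), [ray("wrist",cv2.fitEllipse(c)[0],z,s).round(1) for z in (108,133)])
# bolts (foot plate, z=6)
g=cv2.cvtColor(im,cv2.COLOR_RGB2GRAY)
for x0,y0 in ((250,131),(320,130)):
    p=g[y0-7:y0+8,x0-7:x0+8]; ys,xs=np.nonzero(p<90); q=(x0-7+xs.mean(),y0-7+ys.mean()); print(q,ray("wrist",q,6,s).round(1))
E
```

```text
(np.int32(57), [285.7, 149.5], [415.4, 281.6], np.float64(0.84), [4.4, 9.0])
(np.int32(17), [246.7, 150.0], [414.5, 248.3], np.float64(130.13), [2.7, 4.9])
(np.int32(368), [287.7, 215.6], [475.0, 281.6], np.float64(179.65), [6.2, 51.2])
((276.64111328125, 194.56460571289062), (113.49710845947266, 138.71202087402344), 108.02798461914062) [array([467.9, 271.3, 108. ]), array([461.4, 271.8, 133. ])]
(np.float64(249.35135135135135), np.float64(131.40540540540542)) [408.6 237.2   6. ]
(np.float64(nan), np.float64(nan)) [nan nan nan]<stdin>:9: RuntimeWarning: Mean of empty slice.
  ret = ret.dtype.type(ret / rcount)
```

Request:
arm_command --steps "0.35 0.7 0 0 0 0 60;0 0 0 0 0 -0.33 60;0 0 1 0 0 0 60;0 0 1 0 0 0 60;0 0 1 0 0 0 60;0 0 0.8 0 0 0 60;0 0 0.5 0 0 0 60;0 0 0 0 0 0 60;0 0 0 0 0 0 60"

```text
time_s: 9.05
ee_pos: [474.9, 281.8, 164.3]
orientation: [[0.007, 1.0, 0.0], [1.0, -0.007, 0.0], [0.0, 0.0, -1.0]]
contact_force: [0.4, 0.2, 0.4]
finger_gap: 59.9
```

Run:
```python
from h import *
s=read_state();im=read_camera("wrist");cv2.imwrite("pics/w2.png",im[:,:,::-1])
for x in capfit(im,s)[0]: print(x)
go((475,281.3,138),89.6)
```

```text
(np.int32(8), [307.9, 132.8], [411.5, 298.8], np.float64(64.4), [0.6, 4.1])
(np.int32(105), [277.2, 142.8], [416.6, 282.7], np.float64(0.03), [3.4, 8.3])
(np.int32(15), [329.3, 145.3], [418.1, 310.2], np.float64(52.17), [0.8, 5.3])
(np.int32(726), [276.3, 245.2], [475.4, 281.6], np.float64(178.94), [5.2, 50.0])
at [475.2 282.  164.6] yaw 89.59 t 9.1 gap 59.8 F [ 0.4  1.  -0.4] 
 shift units [-0.027 -0.01   1.065] tilt units [ 0.01  -0.006 -0.   ] turn units -0.002
```

View pics/w2.png

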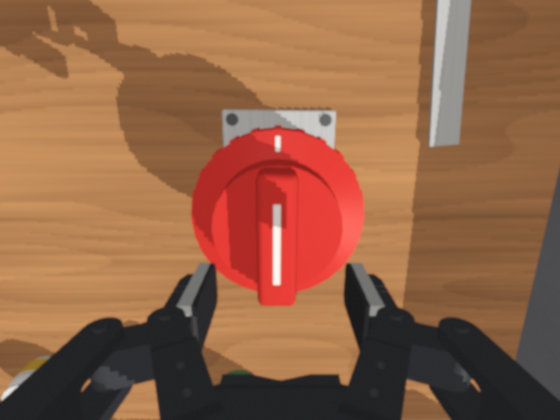

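The bar stripe (276,245) is centred between the fingers and parallel to the pads, so I go down and grip.

Request:
arm_command --steps "0 0 0.5 0 0 0 60;0 0 0.4 0 0 0 50;0 0 0.15 0 0 0.1 40;0 0 0 0 0 0 20;0 0 0 0 0 0 20;0 0 0 0 0 0 20;0 0 0 0 0 0 20;0 0 0 0 0 0 20;0 0 0 0 0 0 20" --force 60

```text
time_s: 10.0
ee_pos: [475.1, 281.9, 137.6]
orientation: [[0.016, 1.0, 0.0], [1.0, -0.016, 0.0], [0.0, 0.0, -1.0]]
contact_force: [-0.4, 0.1, -0.1]
finger_gap: 19.8
```

Run:
```python
from h import *
go((475,281.3,138),89.6)
```

```text
at [475.1 281.9 137.6] yaw 89.07 t 10.0 gap 19.8 F [-0.4  0.1 -0.1] 
 shift units [-0.023 -0.003 -0.018] tilt units [ 0.002 -0.001 -0.   ] turn units -0.106
```

Run:
```python
from h import *
s=read_state();im=read_camera("wrist");cv2.imwrite("pics/w3.png",im[:,:,::-1])
for x in capfit(im,s)[0]: print(x)
print(s["finger_gap"])
```

```text
(np.int32(15), [312.3, 135.8], [411.4, 299.3], np.float64(66.76), [0.5, 6.8])
(np.int32(11), [239.0, 135.9], [410.9, 266.8], np.float64(111.54), [0.4, 5.6])
(np.int32(125), [276.0, 146.9], [416.0, 283.1], np.float64(178.74), [3.0, 8.0])
(np.int32(15), [334.1, 148.7], [417.2, 309.2], np.float64(54.32), [0.8, 4.0])
(np.int32(870), [275.2, 265.1], [475.0, 281.5], np.float64(179.17), [4.8, 51.8])
(np.int32(8), [245.8, 299.9], [494.4, 265.8], np.float64(46.97), [1.1, 2.3])
19.835099118389426
```

View pics/w3.png

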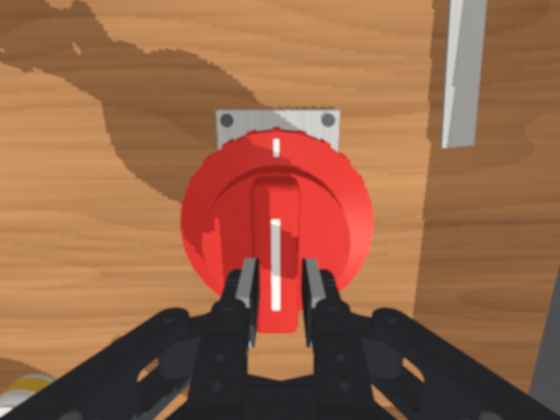

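The fingers sit either side of the bar at (258–303, 300). I close fully to see whether they hold.

Request:
arm_command --steps "0 0 0 0 0 0 0;0 0 0 0 0 0 0;0 0 0 0 0 0 0;0 0 0 0 0 0 0" --force 100

```text
time_s: 10.45
ee_pos: [475.0, 281.9, 137.4]
orientation: [[0.016, 1.0, -0.0], [1.0, -0.016, 0.0], [0.0, -0.0, -1.0]]
contact_force: [0.4, 0.7, -0.4]
finger_gap: -0.1
```

Run:
```python
from h import *
go((475,281.3,138),89.6)
```

```text
at [475.  281.9 137.4] yaw 89.07 t 10.45 gap -0.1 F [ 0.4  0.7 -0.4] 
 shift units [-0.023 -0.001 -0.022] tilt units [-0.001 -0.     0.   ] turn units -0.106
```

Run:
```python
from h import *
s=read_state();im=read_camera("wrist");cv2.imwrite("pics/w4.png",im[200:420,150:400,::-1])
print(s["finger_gap"])
```

```text
-0.0590632579216435
```

View pics/w4.png

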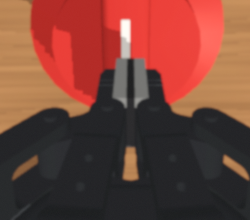

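The closed fingers at (275,257) lie over the bar, yet the TCP reads 137 with the bar top at 159. The fingers appear shorter than the TCP claims. I check by touching gently: down in small steps with the fingers closed, watching the force.

Request:
arm_command --steps "0 0 0.05 0 0 0 0;0 0 0.05 0 0 0 0;0 0 0.05 0 0 0 0;0 0 0 0 0 0 0"

```text
time_s: 10.9
ee_pos: [474.9, 281.8, 133.5]
orientation: [[0.016, 1.0, -0.0], [1.0, -0.016, -0.0], [-0.0, -0.0, -1.0]]
contact_force: [-0.1, -0.4, -0.8]
finger_gap: 0.6
```

Request:
arm_command --steps "0 0 0.05 0 0 0 0;0 0 0.05 0 0 0 0;0 0 0.05 0 0 0 0;0 0 0 0 0 0 0"

```text
time_s: 11.3
ee_pos: [475.1, 281.9, 130.1]
orientation: [[0.016, 1.0, 0.0], [1.0, -0.016, 0.0], [0.0, 0.0, -1.0]]
contact_force: [-1.9, -0.5, 5.6]
finger_gap: -0.0
```

Contact comes at TCP z of about 131 on the bar top (159), so the real finger ends are about 28 mm behind the reported TCP. The camera scale agrees. I'll use tip = TCP + 28 mm. Next: up, open, shift 1.2 mm, go down around the bar and grip.

Request:
arm_command --steps "0 0 -0.6 0 0 0 0;0 0 -0.6 0 0 0 60;-0.05 0 0 0 0 0 60;0 0 0 0 0 0 60;0 0 0 0 0 0 60;0 0 0.5 0 0 0 60;0 0 0.5 0 0 0 60;0 0 0.4 0 0 0 60;0 0 0.3 0 0 0 60;0 0 0.2 0 0 0 60"

```text
time_s: 12.3
ee_pos: [474.7, 280.4, 111.5]
orientation: [[0.016, 1.0, -0.001], [1.0, -0.016, -0.0], [-0.0, -0.001, -1.0]]
contact_force: [-0.1, -0.3, 0.6]
finger_gap: 60.2
```

Request:
arm_command --steps "0 0 0 0 0 0 40;0 0 0 0 0 0 10;0 0 0 0 0 0 10;0 0 0 0 0 0 10;0 0 0 0 0 0 10;0 0 0 0 0 0 10;0 0 0 0 0 0 10" --force 40

```text
time_s: 13.0
ee_pos: [475.3, 280.7, 112.7]
orientation: [[0.016, 1.0, 0.0], [1.0, -0.016, 0.0], [0.0, 0.0, -1.0]]
contact_force: [0.3, -2.5, 4.5]
finger_gap: 23.2
```

Bar gripped (gap 23.2 mm). Now press down 7.5 mm.

Request:
arm_command --steps "0 0 0 0 0 0 10;0 0 0 0 0 0 10;0 0 0.1 0 0 0 10;0 0 0.1 0 0 0 10;0 0 0.1 0 0 0 10;0 0 0 0 0 0 10;0 0 0 0 0 0 10" --force 100

```text
time_s: 13.7
ee_pos: [475.3, 280.7, 105.5]
orientation: [[0.016, 1.0, 0.001], [1.0, -0.016, 0.0], [0.0, 0.001, -1.0]]
contact_force: [-1.0, -1.5, 12.5]
finger_gap: 21.6
```

Run:
```python
from h import *
s=read_state();im=read_camera("wrist")
for x in capfit(im,s,zb=151.5)[0]: print(x)
go((475,281.3,105),89.6)
print(s["ft_torque"])
```

```text
(np.int32(19), [266.5, 130.4], [407.4, 278.9], np.float64(95.53), [0.4, 6.7])
(np.int32(8), [288.5, 129.8], [407.3, 287.0], np.float64(81.07), [0.4, 3.2])
(np.int32(10), [240.8, 137.5], [409.8, 269.3], np.float64(112.55), [0.4, 3.3])
(np.int32(21), [321.4, 139.1], [410.9, 299.2], np.float64(66.59), [0.5, 6.1])
(np.int32(173), [280.1, 151.8], [415.3, 283.8], np.float64(1.45), [3.2, 7.5])
(np.int32(12), [215.1, 152.2], [415.0, 259.3], np.float64(125.19), [0.7, 2.5])
(np.int32(10), [343.4, 152.0], [415.7, 307.6], np.float64(55.07), [0.8, 2.1])
(np.int32(1149), [280.0, 289.9], [474.7, 282.8], np.float64(179.07), [4.7, 51.2])
(np.int32(12), [243.6, 300.4], [479.2, 266.9], np.float64(19.5), [1.3, 2.2])
(np.int32(11), [316.9, 300.3], [479.6, 298.8], np.float64(154.18), [1.2, 2.5])
at [475.3 280.7 105.5] yaw 89.07 t 13.75 gap 21.6 F [-0.4 -2.6 12.1] 
 shift units [ 0.023 -0.012  0.019] tilt units [ 0.009 -0.004 -0.   ] turn units -0.106
[-0.69493729  0.23062409 -0.00362861]
```

Run:
```python
from h import *
s=read_state();c=calibration("wrist");print(c)
print(s["orientation"].round(4),s["ee_pos"])
print(ray("wrist",(280,289.9),151.5,s), proj("wrist",s["ee_pos"],s))
```

```text
{'fx': 327.5082894933188, 'fy': 327.5082894933188, 'cx': 280.1456203203137, 'cy': 212.1364858063759, 'T_tool_cam': array([[ 9.99999917e-01,  1.50918626e-04, -3.79032760e-04,
         2.18128823e+00],
       [-2.96782222e-05,  9.53511211e-01,  3.01357546e-01,
        -7.55144900e+01],
       [ 4.06892453e-04, -3.01357509e-01,  9.53511136e-01,
        -1.70451458e+02],
       [ 0.00000000e+00,  0.00000000e+00,  0.00000000e+00,
         1.00000000e+00]])}
[[ 1.620e-02  9.999e-01  8.000e-04]
 [ 9.999e-01 -1.620e-02  3.000e-04]
 [ 3.000e-04  8.000e-04 -1.000e+00]] [475.2801255  280.72023064 105.47794425]
[474.22114682 282.79352279 151.5       ] [276.40862464 248.61384254]
```

```bash
for i in 1 2 3; do python3 -c "
from rig import *
print([calibration('wrist')['T_tool_cam'][:3,3].round(2).tolist() for _ in range(2)],calibration('scene')['pose'][:3,3].round(2))"; done
```

```text
[[2.18, -75.51, -170.45], [2.18, -75.51, -170.45]] [1087.95  607.95  927.27]
[[2.18, -75.51, -170.45], [2.18, -75.51, -170.45]] [1087.95  607.95  927.27]
[[2.18, -75.51, -170.45], [2.18, -75.51, -170.45]] [1087.95  607.95  927.27]
```

The wrist calibration's offset changes with tool yaw: an error of about (1.9, 1.9) mm fixed in the world. Removing it puts the cap axis at about (473, 280.8), 2.3 mm off the TCP along the bar. I turn anticlockwise about that axis while pressed.

Request:
arm_command --steps "0 0 0 0 0 -0.5 10;0.008 0 0 0 0 -1 10;0.008 0 0 0 0 -1 10;0.008 0 0 0 0 -1 10;0 0 0 0 0 0 10"

```text
time_s: 14.25
ee_pos: [475.4, 281.8, 105.6]
orientation: [[-0.288, 0.957, 0.001], [0.957, 0.288, 0.001], [0.001, 0.001, -1.0]]
contact_force: [0.6, 0.3, 12.4]
finger_gap: 21.8
```

Request:
arm_command --steps "0.008 0 0 0 0 -1 10;0.008 0 0 0 0 -1 10;0.008 0 0 0 0 -1 10;0.008 0 0 0 0 -1 10;0.008 0 0 0 0 -1 10;0 0 0 0 0 0 10"

```text
time_s: 14.85
ee_pos: [475.0, 282.7, 105.7]
orientation: [[-0.666, 0.746, 0.001], [0.746, 0.666, 0.001], [0.0, 0.002, -1.0]]
contact_force: [-0.3, -0.0, 12.1]
finger_gap: 21.4
```

Run:
```python
from h import *
s=read_state();im=read_camera("wrist")
for x in capfit(im,s,zb=151.5)[0]: 
    if x[0]>60: print(x)
print(calibration("wrist")["T_tool_cam"][:3,3], s["ft_torque"])
go((475,281.3,105),164)
```

```text
(np.int32(136), [280.0, 152.4], [430.8, 243.8], np.float64(41.78), [2.6, 7.3])
(np.int32(1286), [280.3, 288.8], [474.5, 283.1], np.float64(42.08), [5.3, 51.6])
[   0.53728518  -74.45517054 -170.44889379] [-0.07274117  0.05862443  0.33921084]
at [475.  282.7 105.7] yaw 131.64 t 14.9 gap 21.5 F [ 0.3  0.1 11.9] 
 shift units [-0.041 -0.036  0.028] tilt units [ 0.02  -0.001 -0.   ] turn units -6.472
```

The cap turns with the grip: the stripe is now at 42° and its centre hasn't moved. I continue to 75°.

Request:
arm_command --steps "0.008 0 0 0 0 -1 10;0.008 0 0 0 0 -1 10;0.008 0 0 0 0 -1 10;0.008 0 0 0 0 -1 10;0.008 0 0 0 0 -1 10;0.008 0 0 0 0 -1 10;0 0 0 0 0 -0.5 10;0 0 0 0 0 0 10"

```text
time_s: 15.7
ee_pos: [473.8, 283.1, 105.6]
orientation: [[-0.962, 0.273, 0.001], [0.273, 0.962, 0.001], [-0.0, 0.001, -1.0]]
contact_force: [-2.5, -2.5, 10.8]
finger_gap: 21.6
```

Request:
arm_command --steps "0 0 -0.2 0 0 0 10;0 0 -0.2 0 0 0 10;0 0 -0.2 0 0 0 10;0 0 -0.2 0 0 0 10;0 0 0 0 0 0 10"

```text
time_s: 16.2
ee_pos: [473.6, 282.9, 125.3]
orientation: [[-0.962, 0.274, 0.0], [0.274, 0.962, 0.0], [-0.0, 0.0, -1.0]]
contact_force: [0.5, -0.1, -2.6]
finger_gap: 22.0
```

Run:
```python
from h import *
s=read_state();im=read_camera("wrist")
for x in capfit(im,s,zb=171.5)[0]: 
    if x[0]>60: print(x)
print(calibration("wrist")["T_tool_cam"][:3,3], s["ft_torque"])
go((440,60,125),164)
```

```text
(np.int32(136), [280.0, 152.5], [458.4, 226.0], np.float64(74.07), [2.6, 7.3])
(np.int32(1234), [280.2, 288.8], [474.4, 282.3], np.float64(73.79), [5.1, 50.4])
[  -0.96202002  -74.57913853 -170.45352391] [ 0.06594516 -0.03237756  0.04144112]
at [473.5 282.8 124.9] yaw 164.07 t 16.25 gap 21.4 F [ 0.3 -0.2 -2.1] 
 shift units [-1.157e+00 -8.940e+00 -3.000e-03] tilt units [ 0.    -0.002 -0.   ] turn units 0.014
```

The cap is free; the force shows its weight. I lift it clear and carry it to (440, 60).

Request:
arm_command --steps "0 0 -1 0 0 0 10;0 0 -1 0 0 0 10;-0.1 -0.4 0 0 0 0 10;-0.1 -0.8 0 0 0 0 10;-0.1 -1 0 0 0 0 10;-0.1 -1 0 0 0 0 10;-0.1 -1 0 0 0 0 10;-0.1 -1 0 0 0 0 10;-0.15 -1 0 0 0 0 10;-0.1 -1 0 0 0 0 10"

```text
time_s: 17.25
ee_pos: [443.8, 102.5, 174.0]
orientation: [[-0.962, 0.274, -0.001], [0.274, 0.962, -0.0], [0.001, -0.001, -1.0]]
contact_force: [1.1, -0.8, -1.4]
finger_gap: 21.6
```

Request:
arm_command --steps "-0.15 -1 0 0 0 0 10;-0.15 -0.75 0.3 0 0 0 10;0 0 1 0 0 0 10;0 0 1 0 0 0 10;0 0 1 0 0 0 10;0 0 1 0 0 0 10;0 0 0.5 0 0 0 10;0 0 0.3 0 0 0 10;0 0 0.15 0 0 0 10;0 0 0 0 0 0 10"

```text
time_s: 18.25
ee_pos: [439.6, 59.7, 43.5]
orientation: [[-0.962, 0.275, -0.0], [0.275, 0.962, -0.0], [0.0, -0.0, -1.0]]
contact_force: [-0.5, 0.3, -1.7]
finger_gap: 21.6
```

Run:
```python
from h import *
go((440,60,36.5),164)
```

```text
at [439.6  59.7  43.5] yaw 164.07 t 18.25 gap 21.6 F [-0.5  0.3 -1.7] 
 shift units [-0.011  0.018  0.282] tilt units [-0.001 -0.003  0.   ] turn units 0.013
```

Request:
arm_command --steps "0 0 0.1 0 0 0 10;0 0 0.1 0 0 0 10;0 0 0.06 0 0 0 10;0 0 0 0 0 0 10"

```text
time_s: 18.65
ee_pos: [439.8, 59.8, 37.1]
orientation: [[-0.962, 0.274, -0.0], [0.274, 0.962, -0.0], [0.0, -0.0, -1.0]]
contact_force: [-1.2, -0.3, -1.2]
finger_gap: 21.3
```

Request:
arm_command --steps "0 0 0.04 0 0 0 10;0 0 0 0 0 0 10"

```text
time_s: 18.85
ee_pos: [439.9, 59.8, 36.3]
orientation: [[-0.962, 0.274, 0.0], [0.274, 0.962, 0.0], [-0.0, 0.0, -1.0]]
contact_force: [0.1, 0.4, -2.3]
finger_gap: 22.0
```

Request:
arm_command --steps "0 0 0.04 0 0 0 10;0 0 0 0 0 0 10"

```text
time_s: 19.05
ee_pos: [440.2, 59.7, 36.2]
orientation: [[-0.962, 0.275, 0.001], [0.275, 0.962, 0.0], [-0.001, 0.0, -1.0]]
contact_force: [-7.0, -1.5, 21.6]
finger_gap: 21.3
```

Request:
arm_command --steps "0 0 0.04 0 0 0 10;0 0 0 0 0 0 10"

```text
time_s: 19.25
ee_pos: [440.4, 59.7, 36.1]
orientation: [[-0.962, 0.275, 0.002], [0.275, 0.962, 0.0], [-0.002, 0.001, -1.0]]
contact_force: [-13.2, -3.8, 42.5]
finger_gap: 21.7
```

It rests on the bench at TCP z 36.2, so cap_grip is at TCP + 38.8. I ease off, release and rise.

Request:
arm_command --steps "0 0 -0.07 0 0 0 10;0 0 0 0 0 0 30;0 0 0 0 0 0 50;0 0 0 0 0 0 50;0 0 0 0 0 0 50;0 0 -1 0 0 0 50;0 0 -1 0 0 0 50;0 0 -1 0 0 0 50;0 0 -1 0 0 0 50;0 0 -1 0 0 0 50"

```text
time_s: 20.25
ee_pos: [439.6, 59.7, 161.9]
orientation: [[-0.962, 0.274, -0.0], [0.274, 0.962, 0.0], [0.0, -0.0, -1.0]]
contact_force: [0.8, 0.4, -0.0]
finger_gap: 50.1
```

Run:
```python
from h import *
for c in ("scene","side"):
    im=read_camera(c)
    for q in ("canister","neck","tubes","cap_grip","bit1_mid","bit2_mid","bit3_mid","tray"):
        print(c,q,[(np.round(d["xyz"]).tolist(),round(d["conf"],2)) for d in mark_of(c,q)[:2]])
    if c=="scene": cv2.imwrite("pics/s2.png",cv2.resize(im[230:350,340:500,::-1],None,fx=5,fy=5,interpolation=2))
go((472.7,281,230),164)
```

```text
scene canister [([475.0, 276.0, 5.0], 0.77)]
scene neck [([472.0, 278.0, 95.0], 0.94)]
scene tubes [([472.0, 273.0, 78.0], 0.75)]
scene cap_grip [([438.0, 55.0, 73.0], 0.85)]
scene bit1_mid []
scene bit2_mid []
scene bit3_mid [([456.0, 270.0, 66.0], 0.62)]
scene tray [([510.0, -264.0, -0.0], 0.63)]
side canister [([479.0, 276.0, -0.0], 0.89)]
side neck [([473.0, 282.0, 93.0], 0.72)]
side tubes [([478.0, 278.0, 80.0], 0.81)]
side cap_grip [([474.0, 300.0, 67.0], 0.62)]
side bit1_mid []
side bit2_mid [([476.0, 300.0, 67.0], 0.49)]
side bit3_mid [([453.0, 268.0, 69.0], 0.6)]
side tray [([510.0, -262.0, -1.0], 0.62), ([457.0, 268.0, 70.0], 0.37)]
at [439.8  59.7 161. ] yaw 164.07 t 21.15 gap 49.9 F [ 0.2 -0.5  0.8] 
 shift units [ 1.163  8.872 -2.762] tilt units [-0.  0. -0.] turn units 0.014
```

View pics/s2.png

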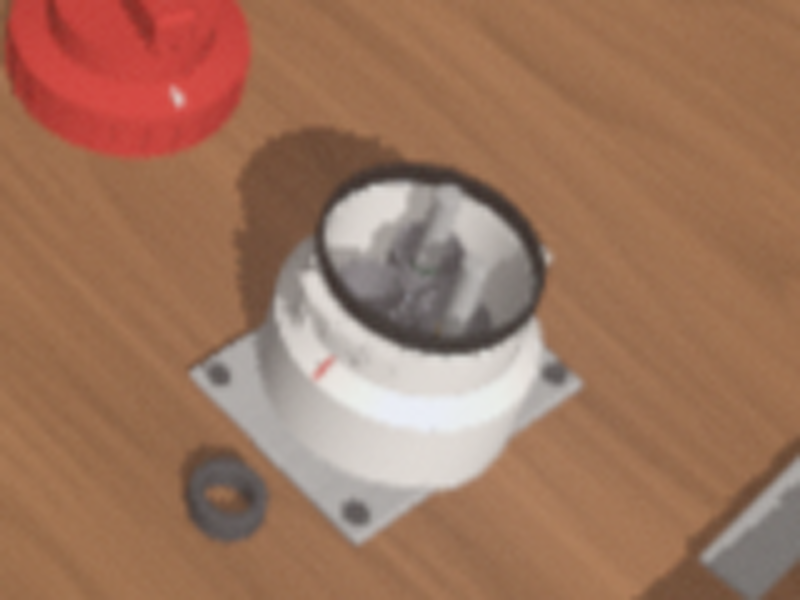

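In the crop two shanks show, one at (425,225) and one lower. The networks say green in the 210° tube and yellow in the 90° tube. I look from above with the wrist camera.

Request:
arm_command --steps "0 0 -1 0 0 0 50;0.1 1 -1 0 0 0 50;0.1 1 -1 0 0 0 50;0.1 1 -0.8 0 0 0 50;0.1 1 0 0 0 0 50;0.1 1 0 0 0 0 50;0.2 1 0 0 0 0 50;0.2 1 0 0 0 0 50;0.2 1 0 0 0 0 50;0.16 0.87 0 0 0 0 50"

```text
time_s: 22.15
ee_pos: [470.3, 282.9, 255.8]
orientation: [[-0.962, 0.274, -0.0], [0.274, 0.962, 0.0], [0.0, -0.0, -1.0]]
contact_force: [0.9, -1.4, 0.8]
finger_gap: 49.8
```

Request:
arm_command --steps "0 0 0 0 0 0 50;0 0 0 0 0 0 50"

```text
time_s: 22.35
ee_pos: [470.3, 281.8, 255.7]
orientation: [[-0.962, 0.274, -0.0], [0.274, 0.962, -0.0], [0.0, -0.0, -1.0]]
contact_force: [1.1, 0.4, 0.2]
finger_gap: 49.9
```

```bash
cat >> h.py <<'E'
_cal=calibration
def calibration(n):
    c=_cal(n)
    if n=="wrist":
        T=np.array(c["T_tool_cam"]);T[:2,3]=(0.3,-77.4);c["T_tool_cam"]=T
    return c
E
python3 - <<'E'
from h import *
s=read_state();im=read_camera("wrist");cv2.imwrite("pics/w5.png",cv2.resize(im[120:320,170:390,::-1],None,fx=3,fy=3,interpolation=2))
b=(s["orientation"]@(_cal("wrist")["T_tool_cam"][:3,3]-[.3,-77.4,-170.45]));print("bias",b)
for q in ("neck","tubes","canister","bit1_mid","bit2_mid","bit3_mid"):
    print(q,[((np.array(d["xyz"])-b).round(1).tolist(),round(d["conf"],2)) for d in mark_of("wrist",q)[:2]])
print("TCP",s["ee_pos"],yaw(s))
for k,a in enumerate((90,210,330)):
    r=np.radians(a-1);print(a,(proj("wrist",(472.7+22*np.cos(r),281+22*np.sin(r),118),s)-[170,120])*3)
E
```

```text
Traceback (most recent call last):
NameError: name '_cal' is not defined
```

View pics/w5.png

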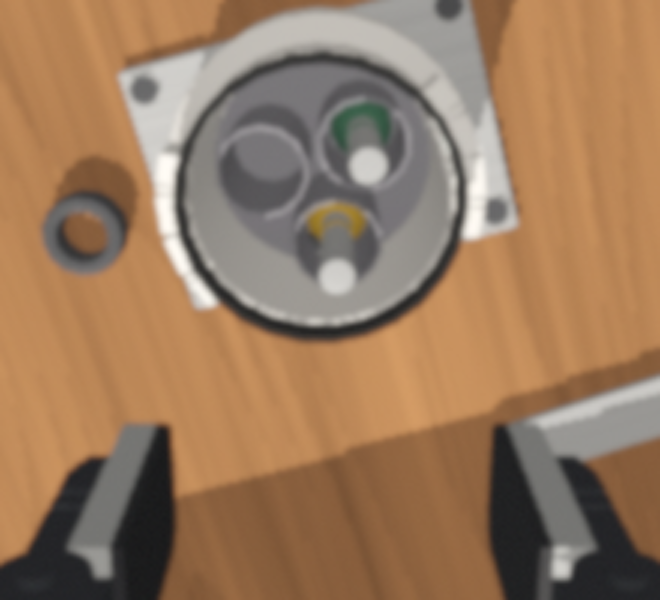

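The crop shows an empty tube at (263,165), the green bit's top at (368,165), the yellow one's at (336,277) and the seal ring centred near (321,196).

Run:
```python
from h import *
import h
s=read_state()
b=(s["orientation"]@(h._cal("wrist")["T_tool_cam"][:3,3]-[.3,-77.4,-170.45]));print("bias",b)
print("green",ray("wrist",(292.5,174.8),118,s).round(1),"yellow",ray("wrist",(281.8,212.1),118,s).round(1),"ring",ray("wrist",(276.8,185.1),105,s).round(1))
im=read_camera("wrist");g=cv2.cvtColor(im,cv2.COLOR_RGB2GRAY)
for name,(u,v) in (("green",(292,175)),("yellow",(282,212))):
    w=g[v-9:v+10,u-9:u+10]; m=(w>185)
    n,l,st,ce=cv2.connectedComponentsWithStats(m.astype(np.uint8)); k=1+np.argmax(st[1:,4]); q=ce[k]+[u-9,v-9]
    print(name,st[k,4],q.round(1),ray("wrist",q,118,s).round(1))
# dark ring ellipse
d=((g<70)).astype(np.uint8);d[255:]=0;d[:,:215]=0;d[:,345:]=0
ys,xs=np.nonzero(d);r=np.hypot(xs-277,ys-185);k=(r>40)&(r<54)
e=cv2.fitEllipse(np.c_[xs[k],ys[k]].astype(np.float32));print(e,ray("wrist",e[0],105,s).round(1))
go((472.7,281,255),180)
```

```text
bias [1.98762126 2.36622112 0.00331349]
green [453.9 267.9 118. ] yellow [473.9 300.9 118. ] ring [472.  276.2 105. ]
green 88 [292.5 175.5] [454.1 268.5 118. ]
yellow 87 [282.3 212.6] [473.6 301.6 118. ]
((276.657958984375, 185.28038024902344), (91.68489074707031, 93.5901107788086), 96.68621063232422) [472.2 276.3 105. ]
at [470.4 281.1 256.1] yaw 164.05 t 22.45 gap 50.2 F [-0.4  0.1  0.3] 
 shift units [-0.09   0.023  0.042] tilt units [-0.001  0.001 -0.   ] turn units -3.19
```

Request:
arm_command --steps "0 0 0 0 0 -1 26;0 0 0 0 0 -1 26;0 0 0 0 0 -1 26;-0.13 0.82 0 0 0 -0.19 26;0 0 1 0 0 0 26;0 0 1 0 0 0 26;0 0 1 0 0 0 26;0 0 1 0 0 0 26;0 0 0.8 0 0 0 26;0 0 0 0 0 0 26"

```text
time_s: 23.45
ee_pos: [472.7, 300.5, 133.9]
orientation: [[-1.0, 0.001, -0.003], [0.001, 1.0, -0.002], [0.003, -0.002, -1.0]]
contact_force: [-0.9, -0.2, -0.2]
finger_gap: 25.9
```

```bash
cat >> h.py <<'E'
def top(im,s,guess,z=118,r=14,th=185):
    g=cv2.cvtColor(im,cv2.COLOR_RGB2GRAY);u,v=proj("wrist",np.append(guess,z),s).astype(int)
    w=g[v-r:v+r+1,u-r:u+r+1];n,l,st,ce=cv2.connectedComponentsWithStats((w>th).astype(np.uint8))
    for k in range(1,n):
        if st[k,4]>25: q=ce[k]+[u-r,v-r];print("top",st[k].tolist(),q.round(1),ray("wrist",q,z,s).round(1))
E
python3 - <<'E'
from h import *
s=read_state();im=read_camera("wrist");cv2.imwrite("pics/w6.png",cv2.resize(im[150:420,140:420,::-1],None,fx=2,fy=2,interpolation=2))
top(im,s,(473.6,301.6),r=20); print(proj("wrist",(473.6,301.6,118),s))
go((473.6,301.6,130),180)
E
```

```text
top [11, 13, 18, 17, 240] [277.6 242.7] [473.9 301.6 118. ]
top [9, 37, 22, 3, 46] [278.1 259.7] [473.7 313.  118. ]
[278.16090238 242.74771238]
at [473.4 301.  135.6] yaw 179.97 t 23.5 gap 25.8 F [-0.2  0.1 -0.2] 
 shift units [-0.008  0.023  0.225] tilt units [-0.011 -0.017  0.   ] turn units -0.005
```

View pics/w6.png

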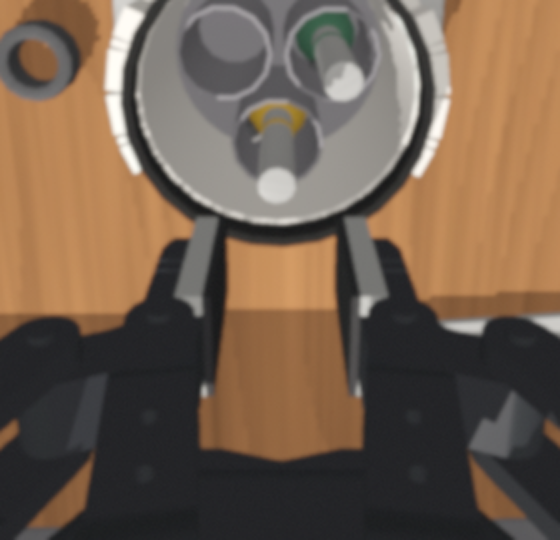

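The yellow shank's top, (277,185) in the crop, is centred between the fingers. I go down with 22 mm open and tips to 92 mm, then grip.

Request:
arm_command --steps "-0.02 0.02 0.4 0 0 0 22;0 0 0.5 0 0 0 22;0 0 0.5 0 0 0 22;0 0 0.5 0 0 0 22;0 0 0.4 0 0 0 22;0 0 0.3 0 0 0 22;0 0 0.2 0 0 0 22;0 0 0 0 0 0 22"

```text
time_s: 24.3
ee_pos: [474.2, 302.4, 65.4]
orientation: [[-1.0, -0.0, -0.001], [-0.0, 1.0, -0.0], [0.001, -0.0, -1.0]]
contact_force: [-0.8, 1.1, 0.9]
finger_gap: 22.1
```

Request:
arm_command --steps "0 0 0 0 0 0 4;0 0 0 0 0 0 4;0 0 0 0 0 0 4;0 0 0 0 0 0 4;0 0 0 0 0 0 4;0 0 0 0 0 0 4" --force 30

```text
time_s: 24.9
ee_pos: [474.5, 302.6, 66.1]
orientation: [[-1.0, -0.0, 0.0], [-0.0, 1.0, 0.0], [-0.0, 0.0, -1.0]]
contact_force: [-0.2, -0.3, 0.8]
finger_gap: 10.3
```

Gripped. I lift straight up slowly and then out.

Request:
arm_command --steps "0 0 0 0 0 0 4;0 0 -0.2 0 0 0 4;0 0 -0.4 0 0 0 4;0 0 -0.6 0 0 0 4;0 0 -0.6 0 0 0 4;0 0 -0.6 0 0 0 4;0 0 -0.8 0 0 0 4;0 0 -0.8 0 0 0 4;0 0 -0.8 0 0 0 4;0 0 -0.4 0 0 0 4" --force 60

```text
time_s: 25.9
ee_pos: [475.0, 302.9, 198.3]
orientation: [[-1.0, -0.0, 0.002], [-0.0, 1.0, 0.001], [-0.002, 0.001, -1.0]]
contact_force: [0.8, -0.4, -1.5]
finger_gap: 9.8
```

Request:
arm_command --steps "0 0 0 0 0 0 4;0 -0.4 0 0 0 0 4;0 -0.8 0 0 0 0 4;-0.1 -1 0 0 0 0 4;-0.1 -1 0 0 0 0 4;-0.1 -1 0 0 0 0 4;-0.1 -1 0 0 0 0 4;-0.1 -1 0 0 0 0 4;-0.1 -1 0 0 0 0 4;-0.1 -1 0 0 0 0 4"

```text
time_s: 26.9
ee_pos: [491.1, 95.9, 194.8]
orientation: [[-1.0, -0.0, -0.002], [-0.0, 1.0, -0.0], [0.002, -0.0, -1.0]]
contact_force: [1.0, -0.3, -2.1]
finger_gap: 9.9
```

Request:
arm_command --steps "-0.1 -1 0 0 0 0 4;-0.1 -1 0 0 0 0 4;-0.1 -1 0 0 0 0 4;-0.1 -1 0 0 0 0 4;-0.1 -1 0 0 0 0 4;-0.1 -1 0 0 0 0 4;-0.08 -1 0 0 0 0 4;0 -1 0 0 0 0 4;0 -1 0 0 0 0 4;0 -1 0 0 0 0 4"

```text
time_s: 27.9
ee_pos: [507.9, -153.7, 194.8]
orientation: [[-1.0, -0.0, -0.002], [-0.0, 1.0, 0.0], [0.002, 0.0, -1.0]]
contact_force: [0.0, 0.2, -1.7]
finger_gap: 9.5
```

Request:
arm_command --steps "0 -1 0 0 0 0 4;0 -1 0 0 0 0 4;0 -0.8 0 0 0 0 4;0 -0.4 0 0 0 0 4;0 0 0 0 0 0 4;0 0 0 0 0 0 4"

```text
time_s: 28.5
ee_pos: [508.8, -231.8, 195.5]
orientation: [[-1.0, -0.0, -0.001], [-0.0, 1.0, 0.001], [0.001, 0.001, -1.0]]
contact_force: [0.1, 0.9, -2.3]
finger_gap: 9.5
```

Run:
```python
from h import *
s=read_state();im=read_camera("wrist");cv2.imwrite("pics/w7.png",im[:,:,::-1])
for q in ("tray","bit2_mid"):
    print(q,[((np.array(d["xyz"])-[1.9,2.2,0]).round(1).tolist(),round(d["conf"],2)) for d in mark_of("wrist",q)[:2]])
go((509,-232,66),180)
```

```text
tray [([507.4, -260.9, 1.2], 0.88)]
bit2_mid []
at [ 509.1 -231.6  196. ] yaw -179.92 t 28.65 gap 9.5 F [ 0.7  0.6 -1.9] 
 shift units [ 0.006 -0.019  5.199] tilt units [ 0.002 -0.    -0.   ] turn units -71.985
```

View pics/w7.png

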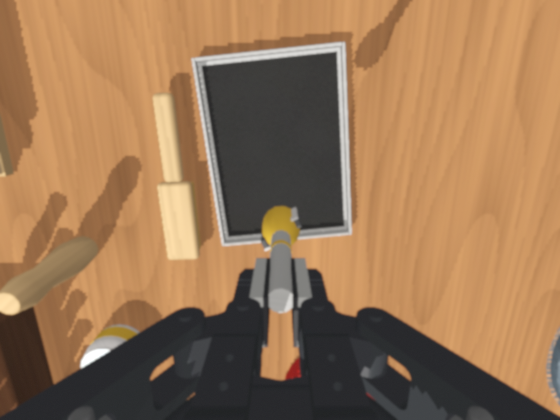

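The yellow bit hangs head down from the fingers at (281,228), over the tray (outline 195–350 by 45–242). I lower it gently.

Request:
arm_command --steps "0 0 0.6 0 0 0 4;0 0 1 0 0 0 4;0 0 1 0 0 0 4;0 0 1 0 0 0 4;0 0 0.8 0 0 0 4;0 0 0.6 0 0 0 4;0 0 0.3 0 0 0 4;0 0 0.2 0 0 0 4;0 0 0.1 0 0 0 4;0 0 0 0 0 0 4"

```text
time_s: 29.65
ee_pos: [509.4, -232.4, 56.3]
orientation: [[-1.0, -0.001, 0.0], [-0.001, 1.0, -0.0], [-0.0, -0.0, -1.0]]
contact_force: [0.1, 0.5, -1.0]
finger_gap: 9.8
```

Request:
arm_command --steps "0 0 0.06 0 0 0 4;0 0 0.06 0 0 0 4;0 0 0 0 0 0 4"

```text
time_s: 29.95
ee_pos: [509.2, -232.5, 53.0]
orientation: [[-1.0, -0.0, 0.0], [-0.0, 1.0, -0.0], [-0.0, -0.0, -1.0]]
contact_force: [0.0, 0.4, -1.8]
finger_gap: 9.8
```

Request:
arm_command --steps "0 0 0.04 0 0 0 4;0 0 0.04 0 0 0 4;0 0 0 0 0 0 4"

```text
time_s: 30.25
ee_pos: [509.0, -232.4, 50.8]
orientation: [[-1.0, -0.0, -0.0], [-0.0, 1.0, 0.0], [0.0, 0.0, -1.0]]
contact_force: [-0.3, -0.4, -0.8]
finger_gap: 9.7
```

Request:
arm_command --steps "0 0 0.04 0 0 0 4;0 0 0 0 0 0 4"

```text
time_s: 30.45
ee_pos: [509.1, -232.4, 49.8]
orientation: [[-1.0, -0.0, -0.0], [-0.0, 1.0, 0.0], [0.0, 0.0, -1.0]]
contact_force: [-0.3, 0.1, -0.8]
finger_gap: 9.9
```

Request:
arm_command --steps "0 0 0.03 0 0 0 4;0 0 0 0 0 0 4"

```text
time_s: 30.65
ee_pos: [509.2, -232.4, 49.2]
orientation: [[-1.0, -0.0, 0.0], [-0.0, 1.0, -0.0], [-0.0, -0.0, -1.0]]
contact_force: [-0.4, -0.4, -0.7]
finger_gap: 10.0
```

Request:
arm_command --steps "0 0 0.03 0 0 0 4;0 0 0 0 0 0 4"

```text
time_s: 30.85
ee_pos: [509.5, -232.6, 49.2]
orientation: [[-1.0, -0.0, 0.001], [-0.0, 1.0, -0.001], [-0.001, -0.001, -1.0]]
contact_force: [-2.1, 0.9, 9.2]
finger_gap: 9.9
```

Request:
arm_command --steps "0 0 0.03 0 0 0 4;0 0 0 0 0 0 4"

```text
time_s: 31.05
ee_pos: [509.9, -232.8, 49.1]
orientation: [[-1.0, -0.0, 0.002], [-0.0, 1.0, -0.001], [-0.002, -0.001, -1.0]]
contact_force: [-3.4, 1.8, 19.1]
finger_gap: 9.3
```

Contact with the tray floor at TCP z of about 49.2. I ease off, release and look.

Request:
arm_command --steps "0 0 -0.05 0 0 0 4;0 0 0 0 0 0 4;0 0 0 0 0 0 16;0 0 0 0 0 0 22;0 0 0 0 0 0 24;0 0 0 0 0 0 24;0 0 -0.5 0 0 0 24;0 0 -1 0 0 0 24;0 0 -1 0 0 0 24;0 0 -1 0 0 0 24"

```text
time_s: 32.05
ee_pos: [509.1, -232.4, 138.4]
orientation: [[-1.0, -0.0, 0.0], [-0.0, 1.0, -0.0], [-0.0, -0.0, -1.0]]
contact_force: [0.3, -0.5, -0.4]
finger_gap: 23.8
```

Request:
arm_command --steps "0 0 -1 0 0 0 24;0 0 -1 0 0 0 24;0 0 0 0 0 0 24;0 0 0 0 0 0 24"

```text
time_s: 32.45
ee_pos: [509.4, -232.5, 187.3]
orientation: [[-1.0, -0.0, 0.001], [-0.0, 1.0, -0.001], [-0.001, -0.001, -1.0]]
contact_force: [0.9, 0.4, -1.1]
finger_gap: 24.0
```

Run:
```python
from h import *
s=read_state();im=read_camera("wrist");cv2.imwrite("pics/w8.png",im[:,:,::-1])
top(im,s,(509,-232.4),z=101,r=20)
go((509,-292,175),180)
```

```text
top [15, 12, 13, 13, 140] [281.  206.1] [ 508.6 -234.1  101. ]
at [ 509.  -232.3  186.5] yaw -179.98 t 32.5 gap 24.1 F [-0.7  0.4 -0.9] 
 shift units [ 2.000e-03 -2.386e+00  4.580e-01] tilt units [0. 0. 0.] turn units -71.996
```

View pics/w8.png

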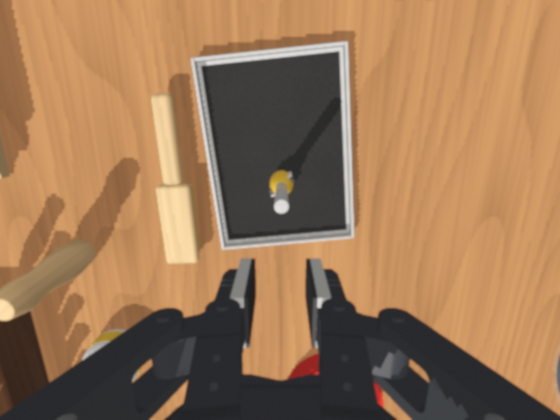

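The yellow bit stands upright at (281,187), well inside the tray. Back for the green one, with the jaws turned to yaw 120.

Request:
arm_command --steps "0.1 0.6 -0.5 0 0 0 24;0.1 1 -0.5 0 0 0 24;0.1 1 0 0 0 0 24;0.1 1 0 0 0 0 24;0.1 1 0 0 0 0 24;0.1 1 0 0 0 0 24;0.1 1 0 0 0 0 24;0.1 1 0 0 0 0 24;0.1 1 0 0 0 0 24;0.1 1 0 0 0 0 24"

```text
time_s: 33.5
ee_pos: [483.1, 9.2, 211.6]
orientation: [[-1.0, -0.001, -0.001], [-0.001, 1.0, 0.0], [0.001, 0.0, -1.0]]
contact_force: [0.9, -0.6, 0.5]
finger_gap: 24.2
```

Request:
arm_command --steps "0.1 1 0 0 0 0 24;0.1 1 0 0 0 0 24;0.1 1 0 0 0 0 24;0.1 1 0 0 0 0 24;0.1 1 0 0 0 0 24;0.1 1 0 0 0 0 24;0.1 1 0 0 0 0 24;0.1 1 0 0 0 0 24;0.2 1 0 0 0 0 24;0.2 1 0 0 0 0 24"

```text
time_s: 34.5
ee_pos: [452.7, 258.8, 211.6]
orientation: [[-1.0, -0.001, -0.001], [-0.001, 1.0, -0.0], [0.001, -0.0, -1.0]]
contact_force: [-0.3, 0.0, 0.2]
finger_gap: 23.6
```

Request:
arm_command --steps "0 0.43 0 0 0 0 24;0 0 0 0 0 1 24;0 0 0 0 0 1 24;0 0 0 0 0 1 24;0 0 0 0 0 1 24;0 0 0 0 0 1 24;0 0 0 0 0 1 24;0 0 0 0 0 1 24;0 0 0 0 0 1 24;0 0 0 0 0 1 24"

```text
time_s: 35.5
ee_pos: [453.5, 268.0, 211.5]
orientation: [[-0.705, 0.709, -0.0], [0.709, 0.705, -0.0], [0.0, -0.001, -1.0]]
contact_force: [-0.2, -1.5, -0.5]
finger_gap: 24.2
```

Request:
arm_command --steps "0 0 0 0 0 1 24;0 0 0 0 0 1 24;0 0 0.5 0 0 1 24;0 0 1 0 0 0 24;0 0 1 0 0 0 24;0 0 0.5 0 0 0 24;0 0 0 0 0 0 24;0 0 0 0 0 0 24"

```text
time_s: 36.3
ee_pos: [453.8, 268.2, 137.0]
orientation: [[-0.5, 0.866, -0.0], [0.866, 0.5, -0.0], [-0.0, -0.0, -1.0]]
contact_force: [-1.2, -0.1, 0.4]
finger_gap: 23.9
```

Run:
```python
from h import *
s=read_state();im=read_camera("wrist");cv2.imwrite("pics/w9.png",im[:,:,::-1])
top(im,s,(454.1,268.5),r=20)
go((454.1,268.5,66),120)
```

```text
top [14, 13, 17, 16, 216] [280.9 239.8] [453.9 269.  118. ]
at [454.2 268.4 137.4] yaw 120.02 t 36.35 gap 24.0 F [-0.1  0.5  0.3] 
 shift units [ 0.004 -0.003  2.856] tilt units [0.009 0.    0.   ] turn units 0.004
```

View pics/w9.png

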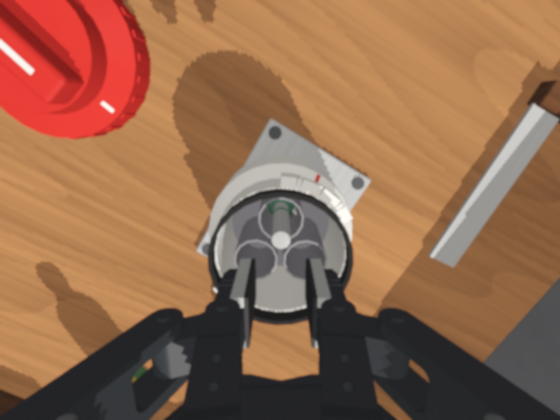

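The green shank's top at (281,240) is centred between the fingers, and both other tubes are empty. I go down and grip.

Request:
arm_command --steps "0.02 0 0.4 0 0 0 22;0 0 0.5 0 0 0 22;0 0 0.5 0 0 0 22;0 0 0.5 0 0 0 22;0 0 0.4 0 0 0 22;0 0 0.3 0 0 0 22;0 0 0.2 0 0 0 22;0 0 0.05 0 0 0 22"

```text
time_s: 37.15
ee_pos: [453.5, 268.6, 64.7]
orientation: [[-0.5, 0.866, -0.001], [0.866, 0.5, -0.0], [0.0, -0.001, -1.0]]
contact_force: [-0.2, -0.8, 0.5]
finger_gap: 22.6
```

Request:
arm_command --steps "0 0 0 0 0 0 4;0 0 0 0 0 0 4;0 0 0 0 0 0 4;0 0 0 0 0 0 4;0 0 0 0 0 0 4;0 0 0 0 0 0 4" --force 30

```text
time_s: 37.75
ee_pos: [453.7, 268.8, 65.3]
orientation: [[-0.5, 0.866, 0.0], [0.866, 0.5, 0.0], [0.0, 0.0, -1.0]]
contact_force: [-0.2, -0.2, -1.6]
finger_gap: 10.4
```

Request:
arm_command --steps "0 0 0 0 0 0 4;0 0 -0.2 0 0 0 4;0 0 -0.4 0 0 0 4;0 0 -0.6 0 0 0 4;0 0 -0.6 0 0 0 4;0 0 -0.6 0 0 0 4;0 0 -0.8 0 0 0 4;0 0 -0.8 0 0 0 4;0 0 -0.8 0 0 0 4;0 0 -0.4 0 0 0 4" --force 60

```text
time_s: 38.75
ee_pos: [454.3, 269.1, 197.6]
orientation: [[-0.5, 0.866, 0.002], [0.866, 0.5, 0.001], [0.0, 0.003, -1.0]]
contact_force: [-0.1, -0.1, -1.2]
finger_gap: 10.0
```

Request:
arm_command --steps "0 0 0 0 0 0 4;-0.5 -0.2 0 0 0 0 4;-0.8 -0.4 0 0 0 0 4;-1 -0.45 0 0 0 0 4;-1 -0.45 0 0 0 0 4;-1 -0.45 0 0 0 0 4;-1 -0.45 0 0 0 0 4;-1 -0.45 0 0 0 0 4;-1 -0.45 0 0 0 0 4;-1 -0.45 0 0 0 0 4"

```text
time_s: 39.75
ee_pos: [475.5, 40.3, 194.2]
orientation: [[-0.5, 0.866, -0.002], [0.866, 0.5, -0.0], [0.001, -0.002, -1.0]]
contact_force: [0.0, -1.1, -2.1]
finger_gap: 10.1
```

Request:
arm_command --steps "-1 -0.45 0 0 0 0 4;-1 -0.45 0 0 0 0 4;-1 -0.45 0 0 0 0 4;-1 -0.45 0 0 0 0 4;-1 -0.45 0 0 0 0 4;-1 -0.45 0 0 0 0 4;-1 -0.45 0 0 0 0 4;-1 -0.45 0 0 0 0 4;-1 -0.5 0 0 0 0 4;-1 -0.5 0 0 0 0 4"

```text
time_s: 40.75
ee_pos: [500.8, -233.3, 194.1]
orientation: [[-0.5, 0.866, -0.002], [0.866, 0.5, 0.001], [0.001, -0.001, -1.0]]
contact_force: [-0.2, 0.0, -1.1]
finger_gap: 9.9
```

Request:
arm_command --steps "-1 -0.45 0 0 0 0 4;-0.8 -0.4 0 0 0 0 4;-0.4 -0.2 0 0 0 0 4;0 0 0 0 0 0 4;0 0 0 0 0 0 4"

```text
time_s: 41.25
ee_pos: [506.3, -292.1, 194.8]
orientation: [[-0.5, 0.866, -0.001], [0.866, 0.5, 0.001], [0.001, -0.0, -1.0]]
contact_force: [-0.3, -0.6, -2.1]
finger_gap: 9.5
```

Run:
```python
from h import *
go((509,-292,66),120)
```

```text
at [ 506.3 -292.1  194.8] yaw 120.01 t 41.25 gap 9.5 F [-0.3 -0.6 -2.1] 
 shift units [-0.058  0.097  5.15 ] tilt units [-0.003 -0.01   0.   ] turn units 0.003
```

Request:
arm_command --steps "0 0 0.6 0 0 0 4;0 0 1 0 0 0 4;0 0 1 0 0 0 4;0 0 1 0 0 0 4;0 0 0.8 0 0 0 4;0 0 0.6 0 0 0 4;0 0 0.3 0 0 0 4;0 0 0.2 0 0 0 4;0 0 0.1 0 0 0 4;0 0 0.1 0 0 0 4"

```text
time_s: 42.25
ee_pos: [507.0, -292.6, 53.2]
orientation: [[-0.501, 0.866, 0.001], [0.866, 0.501, -0.0], [-0.001, 0.0, -1.0]]
contact_force: [0.7, 0.1, -1.2]
finger_gap: 10.0
```

Request:
arm_command --steps "0 0 0.05 0 0 0 4;0 0 0.05 0 0 0 4;0 0 0 0 0 0 4"

```text
time_s: 42.55
ee_pos: [506.7, -292.6, 50.3]
orientation: [[-0.5, 0.866, 0.0], [0.866, 0.5, -0.0], [-0.0, 0.0, -1.0]]
contact_force: [-0.3, -0.6, -1.5]
finger_gap: 10.0
```

Request:
arm_command --steps "0 0 0.05 0 0 0 4;0 0 0 0 0 0 4"

```text
time_s: 42.75
ee_pos: [506.6, -292.6, 48.9]
orientation: [[-0.5, 0.866, -0.0], [0.866, 0.5, 0.0], [0.0, -0.0, -1.0]]
contact_force: [-0.8, 0.2, -0.9]
finger_gap: 9.7
```

Request:
arm_command --steps "0 0 0.03 0 0 0 4;0 0 0 0 0 0 4"

```text
time_s: 42.95
ee_pos: [506.7, -292.6, 48.3]
orientation: [[-0.5, 0.866, 0.0], [0.866, 0.5, -0.0], [-0.0, 0.0, -1.0]]
contact_force: [0.7, -0.3, -0.3]
finger_gap: 9.8
```

Request:
arm_command --steps "0 0 0.03 0 0 0 4;0 0 0 0 0 0 4"

```text
time_s: 43.15
ee_pos: [507.1, -292.8, 48.3]
orientation: [[-0.5, 0.866, 0.001], [0.866, 0.5, -0.001], [-0.001, 0.001, -1.0]]
contact_force: [-1.2, 1.4, 9.0]
finger_gap: 9.9
```

Floor contact. I release and rise.

Request:
arm_command --steps "0 0 -0.02 0 0 0 4;0 0 0 0 0 0 4;0 0 0 0 0 0 16;0 0 0 0 0 0 22;0 0 0 0 0 0 24;0 0 0 0 0 0 24;0 0 -0.5 0 0 0 24;0 0 -1 0 0 0 24;0 0 -1 0 0 0 24;0 0 -1 0 0 0 24"

```text
time_s: 44.15
ee_pos: [506.6, -292.5, 137.4]
orientation: [[-0.5, 0.866, 0.0], [0.866, 0.5, -0.0], [-0.0, 0.0, -1.0]]
contact_force: [0.4, 0.5, 1.0]
finger_gap: 24.3
```

Request:
arm_command --steps "0 0 -1 0 0 0 50;0 0 -1 0 0 0 50;0 0 -1 0 0 0 50;0 0 -1 0 0 0 50;0 0 0 0 0 0 50;0 0 0 0 0 0 50"

```text
time_s: 44.75
ee_pos: [506.9, -292.7, 236.3]
orientation: [[-0.5, 0.866, 0.001], [0.866, 0.5, -0.001], [-0.001, 0.001, -1.0]]
contact_force: [-1.0, -0.3, 0.2]
finger_gap: 50.1
```

Run:
```python
from h import *
s=read_state();im=read_camera("wrist");cv2.imwrite("pics/w10.png",im[:,:,::-1])
top(im,s,(506.7,-292.6),z=101,r=20);top(im,s,(509,-232),z=101,r=20)
for c in ("scene","side"):
    read_camera(c)
    for q in ("cap_grip","bit2_mid","bit3_mid"): print(c,q,[(np.round(d["xyz"]).tolist(),round(d["conf"],2)) for d in mark_of(c,q)[:2]])
go((440,40,235),164)
```

```text
top [16, 16, 10, 11, 93] [280.5 193. ] [ 506.7 -292.4  101. ]
top [14, 15, 11, 10, 86] [331.2 223.4] [ 508.4 -233.5  101. ]
scene cap_grip [([441.0, 58.0, 74.0], 0.88)]
scene bit2_mid [([507.0, -231.0, 50.0], 0.65)]
scene bit3_mid [([507.0, -292.0, 52.0], 0.61)]
side cap_grip [([443.0, 62.0, 75.0], 0.6)]
side bit2_mid [([512.0, -233.0, 51.0], 0.75)]
side bit3_mid []
at [ 506.5 -292.5  235.2] yaw 120.02 t 45.2 gap 50.2 F [ 0.4  0.4 -0.2] 
 shift units [12.846  4.351  0.013] tilt units [-0.003 -0.005  0.   ] turn units -8.795
```

View pics/w10.png

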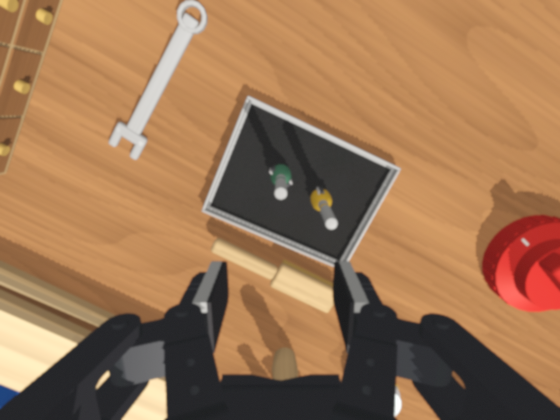

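Both bits stand upright in the tray: green at (281,180), yellow at (323,208). Now to the cap.

Request:
arm_command --steps "0.5 0.2 0 0 0 0 50;1 0.35 0 0 0 0 50;1 0.35 0 0 0 0 50;1 0.35 0 0 0 0 50;1 0.35 0 0 0 0 50;1 0.35 0 0 0 0 50;1 0.35 0 0 0 0 50;1 0.35 0 0 0 0 50;1 0.35 0 0 0 0 50;1 0.35 0 0 0 0 50"

```text
time_s: 46.2
ee_pos: [459.6, -43.4, 235.5]
orientation: [[-0.5, 0.866, 0.0], [0.866, 0.5, 0.0], [-0.0, 0.0, -1.0]]
contact_force: [1.0, -0.2, 0.6]
finger_gap: 49.6
```

Request:
arm_command --steps "1 0.35 0 0 0 0 50;1 0.35 0 0 0 0 50;1 0.3 0 0 0 0 50;0.35 0 0 0 0 -1 50;0 0 0 0 0 -1 50;0 0 0 0 0 -1 50;0 0 0 0 0 -1 50;0 0 0 0 0 -1 50;0 0 0 0 0 -1 50;0 0 0 0 0 -1 50"

```text
time_s: 47.2
ee_pos: [439.5, 40.5, 235.5]
orientation: [[-0.908, 0.419, 0.0], [0.419, 0.908, 0.0], [-0.0, 0.0, -1.0]]
contact_force: [0.3, 0.7, -0.5]
finger_gap: 49.9
```

Request:
arm_command --steps "0 0 0 0 0 -1 50;0 0 0 0 0 -0.8 50;0 0 0.8 0 0 0 50;0 0 1 0 0 0 50;0 0 0.7 0 0 0 50;0 0 0 0 0 0 50;0 0 0 0 0 0 50"

```text
time_s: 47.9
ee_pos: [439.7, 40.3, 173.5]
orientation: [[-0.961, 0.275, 0.0], [0.275, 0.961, 0.0], [-0.0, 0.0, -1.0]]
contact_force: [-0.7, 0.4, -0.1]
finger_gap: 49.9
```

Run:
```python
from h import *
s=read_state();im=read_camera("wrist");cv2.imwrite("pics/w11.png",im[:,:,::-1])
for x in capfit(im,s,zb=82)[0]: 
    if x[0]>50: print(x)
go((440,60,40),164)
```

```text
(np.int32(398), [286.0, 224.6], [439.3, 57.8], np.float64(74.35), [5.8, 51.4])
at [440.2  40.3 173.9] yaw 164.03 t 47.95 gap 49.6 F [-0.3  1.   0.5] 
 shift units [0.23  0.754 5.357] tilt units [0.005 0.011 0.   ] turn units 0.007
```

The cap is where I left it: (439.3, 57.8), bar at 74.4°. I grip it on its centre.

Request:
arm_command --steps "0.22 0.66 0 0 0 0 60;0 0 0.8 0 0 0 60;0 0 1 0 0 0 60;0 0 1 0 0 0 60;0 0 1 0 0 0 60;0 0 0.8 0 0 0 60;0 0 0.5 0 0 0 60;0 0 0.3 0 0 0 60;0 0 0 0 0 0 60"

```text
time_s: 48.85
ee_pos: [439.4, 57.4, 38.0]
orientation: [[-0.961, 0.275, -0.0], [0.275, 0.961, 0.0], [0.0, 0.0, -1.0]]
contact_force: [-0.4, 0.1, 0.1]
finger_gap: 59.9
```

Request:
arm_command --steps "0 0 0 0 0 0 40;0 0 0 0 0 0 10;0 0 0 0 0 0 10;0 0 0 0 0 0 10;0 0 0 0 0 0 10;0 0 0 0 0 0 10;0 0 0 0 0 0 10" --force 40

```text
time_s: 49.55
ee_pos: [440.0, 57.5, 38.9]
orientation: [[-0.961, 0.275, 0.001], [0.275, 0.961, 0.0], [-0.001, 0.001, -1.0]]
contact_force: [-3.2, -0.2, 7.5]
finger_gap: 23.3
```

Run:
```python
from h import *
s=read_state();im=read_camera("wrist")
for x in capfit(im,s,zb=82)[0]: 
    if x[0]>50: print(x)
go((472.7,280.7,180),164)
```

```text
(np.int32(118), [280.5, 156.3], [423.0, 0.1], np.float64(74.04), [2.3, 7.6])
(np.int32(1145), [280.0, 290.6], [439.5, 57.1], np.float64(73.88), [4.9, 51.6])
at [439.9  57.5  38.8] yaw 164.02 t 49.6 gap 22.9 F [-1.7 -0.7  8.5] 
 shift units [ 1.191  8.948 -5.643] tilt units [0.007 0.014 0.   ] turn units 0.004
```

Run:
```python
from h import *
def R(y): y=np.radians(y);return np.array([[np.cos(y),np.sin(y),0],[np.sin(y),-np.cos(y),0],[0,0,-1]])
for n,p,y,px,zb in (("w1",(457.3,273.2,271.5),87.88,(287.7,215.6),159),("w2",(475.2,282,164.6),89.59,(276.3,245.2),159),("w3",(475.1,281.9,137.6),89.07,(275.2,265.1),159),("press",(475.3,280.7,105.5),89.07,(280,289.9),151.4),("42",(475,282.7,105.7),131.64,(280.3,288.8),151.5),("lift",(473.5,282.8,124.9),164.07,(280.2,288.8),170.7),("now",(439.9,57.5,38.8),164.02,(280,290.6),82)):
    print(n,ray("wrist",px,zb,dict(ee_pos=np.array(p),orientation=R(y))).round(1))
```

```text
w1 [472.8 279.8 159. ]
w2 [473.5 280.1 159. ]
w3 [472.6 279.7 159. ]
press [472.4 281.  151.4]
42 [472.2 280.7 151.5]
lift [472.3 279.6 170.7]
now [439.4  56.6  82. ]
```

Request:
arm_command --steps "0 0 0 0 0 0 10;0 0 -0.3 0 0 0 10;0 0 -0.7 0 0 0 10;0 0 -1 0 0 0 10;0 0 -1 0 0 0 10;0 0 -1 0 0 0 10;0 0 -0.8 0 0 0 10;0 0 -0.6 0 0 0 10;0.1 0.6 0 0 0 0 10;0.13 1 0 0 0 0 10" --force 100

```text
time_s: 50.6
ee_pos: [445.1, 97.2, 174.1]
orientation: [[-0.961, 0.277, 0.001], [0.277, 0.961, 0.0], [-0.001, 0.0, -1.0]]
contact_force: [0.1, -0.1, -1.7]
finger_gap: 21.5
```

Request:
arm_command --steps "0.13 1 0 0 0 0 10;0.13 1 0 0 0 0 10;0.13 1 0 0 0 0 10;0.13 1 0 0 0 0 10;0.13 1 0 0 0 0 10;0.13 1 0 0 0 0 10;0.13 0.8 0 0 0 0 10;0.03 0.56 0 0 0 0 10;0 0 0 0 0 0 10;0 0 0 0 0 0 10"

```text
time_s: 51.6
ee_pos: [472.8, 280.4, 173.0]
orientation: [[-0.961, 0.275, -0.0], [0.275, 0.961, -0.0], [0.0, -0.0, -1.0]]
contact_force: [-0.1, -1.2, -2.7]
finger_gap: 21.4
```

Run:
```python
from h import *
s=read_state();im=read_camera("wrist");cv2.imwrite("pics/w12.png",im[:,:,::-1])
for x in capfit(im,s,zb=s["ee_pos"][2]+43.2)[0]: 
    if x[0]>50: print(x)
go((473.3,281.0,120),164.5)
```

```text
(np.int32(114), [280.5, 156.0], [455.9, 222.9], np.float64(74.05), [2.3, 7.3])
(np.int32(1131), [280.0, 290.7], [472.5, 280.0], np.float64(73.93), [4.9, 51.0])
(np.int32(59), [365.8, 298.2], [436.8, 293.7], np.float64(41.98), [1.2, 14.3])
at [472.8 280.1 173.1] yaw 164.01 t 51.65 gap 21.7 F [-1.  -0.  -2.4] 
 shift units [-0.01   0.041  2.123] tilt units [-0.004 -0.001  0.   ] turn units -0.099
```

The cap centre is at (472.5, 280.0), over the axis. I lower it carefully.

Request:
arm_command --steps "0 0 0.4 0 0 0 10;0 0 0.4 0 0 0 10;0 0 0.3 0 0 0 10;0 0 0.2 0 0 0 10;0 0 0 0 0 0 10"

```text
time_s: 52.15
ee_pos: [472.4, 280.4, 139.5]
orientation: [[-0.961, 0.275, -0.001], [0.275, 0.961, -0.001], [0.001, -0.001, -1.0]]
contact_force: [-0.0, -0.3, -2.6]
finger_gap: 21.3
```

Request:
arm_command --steps "0 0 0.2 0 0 0 10;0 0 0.2 0 0 0 10;0 0 0.2 0 0 0 10;0 0 0 0 0 0 10"

```text
time_s: 52.55
ee_pos: [472.6, 280.7, 124.7]
orientation: [[-0.961, 0.275, -0.001], [0.275, 0.961, -0.0], [0.001, -0.001, -1.0]]
contact_force: [-0.1, -0.5, -0.9]
finger_gap: 21.5
```

Request:
arm_command --steps "0 0 0.1 0 0 0 10;0 0 0.1 0 0 0 10;0 0 0.1 0 0 0 10;0 0 0 0 0 0 10"

```text
time_s: 52.95
ee_pos: [472.9, 280.9, 117.9]
orientation: [[-0.961, 0.275, 0.0], [0.275, 0.961, 0.0], [-0.0, 0.0, -1.0]]
contact_force: [-2.2, -0.1, 2.8]
finger_gap: 21.5
```

Seal contact is just where expected (TCP 117.9). I press about 9.5 mm.

Request:
arm_command --steps "0 0 0.1 0 0 0 10;0 0 0.1 0 0 0 10;0 0 0.1 0 0 0 10;0 0 0 0 0 0 10"

```text
time_s: 53.35
ee_pos: [473.0, 280.9, 110.7]
orientation: [[-0.961, 0.275, 0.0], [0.275, 0.961, 0.0], [-0.0, 0.0, -1.0]]
contact_force: [-4.4, -1.6, 9.3]
finger_gap: 21.6
```

Request:
arm_command --steps "0 0 0.07 0 0 0 10;0 0 0 0 0 0 10"

```text
time_s: 53.55
ee_pos: [473.0, 280.9, 109.2]
orientation: [[-0.961, 0.275, 0.001], [0.275, 0.961, 0.0], [-0.0, 0.001, -1.0]]
contact_force: [-4.6, -2.5, 11.5]
finger_gap: 21.7
```

Request:
arm_command --steps "0.02 0 0.04 0 0 0 10;0 0 0 0 0 1 10;0 0 0 0 0 1 10;0 0 0 0 0 1 10;0 0 0 0 0 1 10;0 0 0 0 0 0 10"

```text
time_s: 54.15
ee_pos: [473.4, 281.0, 108.7]
orientation: [[-0.807, 0.59, 0.002], [0.59, 0.807, 0.0], [-0.002, 0.002, -1.0]]
contact_force: [0.3, -4.1, 12.2]
finger_gap: 21.6
```

Request:
arm_command --steps "0 0 0 0 0 1 10;0 0 0 0 0 1 10;0 0 0 0 0 1 10;0 0 0 0 0 1 10;0 0 0 0 0 0 10"

```text
time_s: 54.65
ee_pos: [473.4, 281.3, 108.7]
orientation: [[-0.557, 0.831, 0.002], [0.831, 0.557, 0.001], [-0.0, 0.003, -1.0]]
contact_force: [-1.0, 0.2, 11.2]
finger_gap: 21.4
```

Run:
```python
from h import *
s=read_state();im=read_camera("wrist")
for x in capfit(im,s,zb=151.5)[0]: 
    if x[0]>50: print(x)
print(s["ft_torque"])
go((473.3,281.0,108),89.1)
```

```text
(np.int32(118), [280.5, 155.7], [423.1, 248.2], np.float64(33.86), [2.3, 7.6])
(np.int32(1135), [280.2, 290.7], [472.9, 281.4], np.float64(33.68), [5.0, 50.3])
(np.int32(57), [244.3, 301.2], [485.9, 270.8], np.float64(49.75), [2.6, 5.2])
[-0.39395146 -0.1122978  -0.2914279 ]
at [473.4 281.3 108.7] yaw 123.96 t 54.7 gap 21.9 F [-0.8 -1.1 11. ] 
 shift units [-0.009 -0.01   0.029] tilt units [0.029 0.005 0.   ] turn units 6.972
```

Request:
arm_command --steps "0 0 0 0 0 1 10;0 0 0 0 0 1 10;0 0 0 0 0 1 10;0 0 0 0 0 1 10;0 0 0 0 0 1 10;0 0 0 0 0 0 10"

```text
time_s: 55.3
ee_pos: [473.5, 281.4, 108.7]
orientation: [[-0.154, 0.988, 0.003], [0.988, 0.154, 0.001], [0.001, 0.003, -1.0]]
contact_force: [-0.0, 0.3, 11.1]
finger_gap: 21.7
```

Request:
arm_command --steps "0 0 0 0 0 0.8 10;0 0 0 0 0 0.8 10;0 0 0 0 0 0.2 10;0 0 0 0 0 0 10"

```text
time_s: 55.7
ee_pos: [473.4, 281.4, 108.7]
orientation: [[0.0, 1.0, 0.002], [1.0, -0.0, 0.001], [0.001, 0.002, -1.0]]
contact_force: [1.5, 0.1, 11.6]
finger_gap: 21.6
```

Run:
```python
from h import *
s=read_state();im=read_camera("wrist")
for x in capfit(im,s,zb=151.5)[0]: 
    if x[0]>50: print(x)
print(s["ft_torque"])
go((473.3,281.0,108),89.1)
```

```text
(np.int32(154), [279.7, 155.4], [413.2, 281.4], np.float64(1.66), [2.9, 7.7])
(np.int32(1085), [280.2, 291.3], [473.4, 281.6], np.float64(179.95), [4.8, 51.1])
[-0.35061364 -0.03486353  0.14324253]
at [473.4 281.4 108.7] yaw 90.02 t 55.75 gap 21.2 F [ 0.  -0.3 10.9] 
 shift units [-0.016 -0.005  0.029] tilt units [ 0.028 -0.013 -0.   ] turn units 0.184
```

The bar is at about 0° (it started near −1°). I turn slightly to the stop and let it rise.

Request:
arm_command --steps "0 0 0 0 0 0.1 10;0 0 0 0 0 0.08 10;0 0 0 0 0 0 10;0 0 -0.08 0 0 0 10;0 0 -0.08 0 0 0 10;0 0 -0.08 0 0 0 10;0 0 0 0 0 0 10"

```text
time_s: 56.45
ee_pos: [473.3, 281.3, 114.6]
orientation: [[0.015, 1.0, 0.002], [1.0, -0.015, 0.001], [0.001, 0.002, -1.0]]
contact_force: [1.9, 1.5, 6.0]
finger_gap: 21.5
```

Request:
arm_command --steps "0 0 -0.04 0 0 0 10;0 0 0 0 0 0 10"

```text
time_s: 56.65
ee_pos: [473.3, 281.3, 115.4]
orientation: [[0.015, 1.0, 0.002], [1.0, -0.015, 0.001], [0.001, 0.002, -1.0]]
contact_force: [2.0, 0.2, 5.1]
finger_gap: 21.3
```

Request:
arm_command --steps "0 0 -0.04 0 0 0 10;0 0 0 0 0 0 10"

```text
time_s: 56.85
ee_pos: [473.1, 281.2, 116.1]
orientation: [[0.015, 1.0, 0.001], [1.0, -0.015, 0.001], [0.001, 0.001, -1.0]]
contact_force: [4.1, 1.2, 4.0]
finger_gap: 21.3
```

Request:
arm_command --steps "0 0 -0.03 0 0 0 10;0 0 0 0 0 0 10"

```text
time_s: 57.05
ee_pos: [473.0, 281.1, 116.2]
orientation: [[0.015, 1.0, 0.001], [1.0, -0.015, 0.0], [0.0, 0.001, -1.0]]
contact_force: [8.3, 2.9, -5.9]
finger_gap: 21.5
```

It is caught: the lift force reverses with no rise at cap_grip of about 152.4. I ease off, release, rise and check.

Request:
arm_command --steps "0 0 0.02 0 0 0 10;0 0 0 0 0 0 20;0 0 0 0 0 0 40;0 0 0 0 0 0 60;0 0 0 0 0 0 60;0 0 -0.6 0 0 0 60;0 0 -1 0 0 0 60;0 0 -1 0 0 0 60;0 0 -1 0 0 0 60;0 0 -1 0 0 0 60"

```text
time_s: 58.05
ee_pos: [472.1, 280.8, 231.9]
orientation: [[0.015, 1.0, -0.0], [1.0, -0.015, -0.0], [-0.0, -0.0, -1.0]]
contact_force: [0.0, 0.6, -1.5]
finger_gap: 60.2
```

Request:
arm_command --steps "0 -1 -1 0 0 0 60;0 -1 -1 0 0 0 60;0 0 0 0 0 0 60;0 0 0 0 0 0 60"

```text
time_s: 58.45
ee_pos: [422.4, 281.9, 281.3]
orientation: [[0.015, 1.0, 0.001], [1.0, -0.015, 0.001], [0.001, 0.001, -1.0]]
contact_force: [0.9, -0.0, -0.5]
finger_gap: 60.2
```

Run:
```python
from h import *
s=read_state();im=read_camera("wrist");cv2.imwrite("pics/w13.png",im[:,:,::-1])
for x in capfit(im,s,zb=159)[0]: 
    if x[0]>50: print(x)
for c in ("scene","side"):
    im=read_camera(c)
    if c=="scene": cv2.imwrite("pics/s3.png",im[:,:,::-1])
    for q in ("cap_grip","bit2_mid","bit3_mid","tray","glue","collet_nut","scrub_brush","spanner","wax_tin","handle_blank"): print(c,q,[(np.round(d["xyz"]).tolist(),round(d["conf"],2)) for d in mark_of(c,q)[:1]])
go((473,281,300))
```

```text
(np.int32(339), [280.0, 246.6], [472.8, 281.3], np.float64(179.3), [6.6, 51.2])
scene cap_grip [([477.0, 283.0, 148.0], 0.6)]
scene bit2_mid [([506.0, -230.0, 47.0], 0.49)]
scene bit3_mid [([509.0, -292.0, 51.0], 0.61)]
scene tray [([512.0, -264.0, 1.0], 0.78)]
scene glue []
scene collet_nut [([582.0, 286.0, 2.0], 0.67)]
scene scrub_brush [([621.0, -234.0, -1.0], 0.75)]
scene spanner [([484.0, -464.0, -5.0], 0.65)]
scene wax_tin [([720.0, -7.0, -2.0], 0.85)]
scene handle_blank [([742.0, -146.0, -0.0], 0.56)]
side cap_grip [([474.0, 282.0, 152.0], 0.86)]
side bit2_mid [([508.0, -232.0, 49.0], 0.68)]
side bit3_mid [([510.0, -294.0, 52.0], 0.42)]
side tray [([510.0, -265.0, 1.0], 0.94)]
side glue [([735.0, 229.0, 4.0], 0.62)]
side collet_nut [([584.0, 286.0, 4.0], 0.52)]
side scrub_brush [([622.0, -237.0, -4.0], 0.6)]
side spanner []
side wax_tin []
side handle_blank [([748.0, -145.0, -1.0], 0.67)]
at [422.4 281.7 281. ] yaw 89.12 t 59.6 gap 59.7 F [-0.6 -0.2  0.9] 
 shift units [ 0.004  2.024 -0.761] tilt units [ 0. -0. -0.] turn units 0
```

View pics/s3.png

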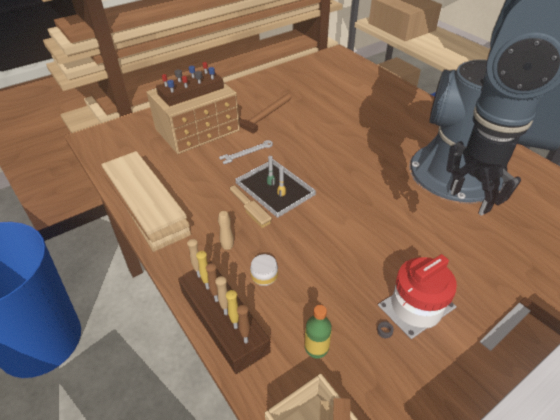

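View pics/w13.png

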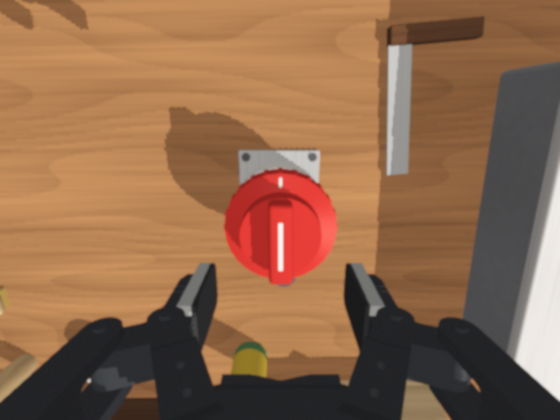

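The cap is on square at (425,285) in the scene view, the same place as at the start. Both bits stand in the tray at (270,180) and (282,190). The wrist view shows the bar at 179.3° against about 179° at the start. The robot is clear of everything, so I hand in.

```bash
python3 -c "
from rig import *
print(hand_in())"
```

```text
the job is handed in; nothing more can be done
None
```

I took the cap off, moved both bits that were in the canister (yellow and green; the blue one was absent) to the drip tray, and locked the cap back on. I handed the job in at about 60 s. `hand_in` gives no verdict, so the result rests on my own last checks.

**Last checks:**
- **Cap:** it caught, because pulling up met resistance with no rise at a grip height of about 152.4 mm. The wrist camera puts the bar at 179.3° (about 179° at the start) and the axis within about 1.5 mm of where it started.
- **Bits:** both stand upright in the tray, about 30 mm either side of its centre, by all three cameras. Both were lowered slowly onto the mat.
- **Other things:** each of the six was found again within about 5 mm of its starting position. The robot touched nothing at the end.

**What disagreed:**
- The real finger ends are about 28 mm behind the reported TCP. My first grip closed above the bar without holding it; a light touch test with the fingers shut confirmed the offset.
- The wrist camera calibration had an error of about 2 mm in x and y that changed with tool yaw. I removed it for all later measurements.
- The final scene view placed the grip at 148 mm high, while the side view said 152 mm, which matches the arm's own reading. The networks are only good to about 4 mm.
- The highest force I read was 42 N, along the arm through the held cap, while setting it down on the bench. No force alarm or stop followed.

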